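# Make up two painting kits

### The job

Make up the two figure-painting kits from the stock in the middle of the table. On the blue board stand the teal winged figure on the white disc, the teal dropper bottle on the black disc and the brown paint pot on the yellow square; on the orange board stand the silver knight on the white disc and the red dropper bottle on the black disc. Everything stands upright and wholly on its spot, and the yellow bottle, the purple pot and the clear rinse tub are left standing where they are.

Things in the scene. Friction and masses are not known exactly. Their poses are not given: they have to be found in the camera images.
- board_blue: Blue kit board, 280 mm long. Fixed, flat, 6 mm thick, 110 mm wide. Origin: centre of the underside; x along its length, z up. Flat printed spots on its centre line: yellow square 62 mm wide at x = -90 mm, black disc 52 mm across at x = 0, white disc 62 mm across at x = +90 mm. x points away from the robot within 15 degrees. Left or right of the stock.
- board_orange: Orange kit board, 190 mm long. Fixed, flat, 6 mm thick, 110 mm wide. Origin: centre of the underside; x along its length, z up. Flat printed spots on its centre line: black disc 52 mm across at x = -45 mm, white disc 62 mm across at x = +45 mm. x points away from the robot within 15 degrees. On the other side of the stock from the blue board.
- fig_bird: Teal winged figure on a wooden handle: round foot 38 mm across up to 7 mm, round grip 28 mm across from 12 to 48 mm height, black disc up to 52 mm. The bird reaches 88 mm; wings 62 mm across along its y; within the handle's width along x. Grip the handle with the fingers closing along x, clear of the wings. Loose and upright at the start. Origin: centre of the underside, z up.
- fig_knight: Silver knight with red shield and red crest on a wooden handle: round foot 38 mm across up to 7 mm, round grip 28 mm across from 12 to 48 mm height, black disc up to 52 mm. Top at 92 mm; nothing of the knight is wider than the handle, which can be gripped from any side. Loose and upright at the start. Origin: centre of the underside, z up.
- drop_teal: 17 ml dropper paint bottle: round straight body 28 mm across up to 48 mm, sloping shoulder to 15 mm across at 55 mm, narrow grey nozzle cap up to 77 mm, white paper label band; body and shoulder teal. Loose and upright at the start. Origin: centre of the underside, z up.
- drop_red: 17 ml dropper paint bottle: round straight body 28 mm across up to 48 mm, sloping shoulder to 15 mm across at 55 mm, narrow grey nozzle cap up to 77 mm, white paper label band; body and shoulder red. Loose and upright at the start. Origin: centre of the underside, z up.
- drop_yellow: 17 ml dropper paint bottle: round straight body 28 mm across up to 48 mm, sloping shoulder to 15 mm across at 55 mm, narrow grey nozzle cap up to 77 mm, white paper label band; body and shoulder yellow. Not part of a kit: stays where it is. Loose and upright at the start. Origin: centre of the underside, z up.
- pot_brown: Squat round paint pot with its lid on, 38 mm across, 41 mm high, straight sided, white paper band; body and lid brown. Loose and upright at the start. Origin: centre of the underside, z up.
- pot_purple: Squat round paint pot with its lid on, 38 mm across, 41 mm high, straight sided, white paper band; body and lid purple. Not part of a kit: stays where it is. Loose and upright at the start. Origin: centre of the underside, z up.
- rinse_tub: Clear empty round rinse tub, 60 mm across the rim, 40 mm high, loose, at the far side of the stock. Stays where it is. Origin: centre of the underside. (Unlisted: a palette dish 64 mm across, 7 mm high, fixed at x = 0.555 m, y = 0; stock things are 80 mm or more apart, centre to centre.)
Things that resemble listed ones, but are neither listed nor needed, are in the scene too. Of the things like the pot_purple, leave any that is green; of the rest the smaller one is meant.

How it is judged:
At the end, for the whole second after the job is handed in: The five kit things each stand upright (within 0.1 rad) on their own board, centre within 12 mm of the centre of their spot along each board axis, released and at rest; yellow bottle, purple pot and rinse tub upright, within 30 mm of where they started (x of pot_brown in the frame of board_blue between -0.102 and -0.078 m and y of pot_brown in the frame of board_blue between -0.012 and 0.012 m and z of pot_brown in the frame of board_blue between 0.003 and 0.01 m and angle between each of pot_brown, drop_teal, fig_bird, drop_red, fig_knight, drop_yellow, pot_purple, rinse_tub's own z axis and vertical below 0.1 rad and linear speed of each of pot_brown, drop_teal, fig_bird, drop_red, fig_knight, drop_yellow, pot_purple, rinse_tub below 0.02 m/s and angular speed of each of pot_brown, drop_teal, fig_bird, drop_red, fig_knight below 0.3 rad/s and x of drop_teal in the frame of board_blue between -0.012 and 0.012 m and y of drop_teal in the frame of board_blue between -0.012 and 0.012 m and z of drop_teal in the frame of board_blue between 0.003 and 0.01 m and x of fig_bird in the frame of board_blue between 0.078 and 0.102 m and y of fig_bird in the frame of board_blue between -0.012 and 0.012 m and z of fig_bird in the frame of board_blue between 0.003 and 0.01 m and x of drop_red in the frame of board_orange between -0.057 and -0.033 m and y of drop_red in the frame of board_orange between -0.012 and 0.012 m and z of drop_red in the frame of board_orange between 0.003 and 0.01 m and x of fig_knight in the frame of board_orange between 0.033 and 0.057 m and y of fig_knight in the frame of board_orange between -0.012 and 0.012 m and z of fig_knight in the frame of board_orange between 0.003 and 0.01 m and distance of each of drop_yellow, pot_purple, rinse_tub from where it was at the start of the episode below 0.03 m); the robot touches nothing.
It fails at once if the yellow bottle is pushed more than 30 mm away or tipped over (distance of drop_yellow from where it was at the start of the episode above 0.03 m or angle between drop_yellow's own z axis and vertical above 0.5 rad).
It fails at once if the purple pot is pushed more than 30 mm away or tipped over (distance of pot_purple from where it was at the start of the episode above 0.03 m or angle between pot_purple's own z axis and vertical above 0.5 rad).
It fails at once if the rinse tub is pushed more than 30 mm away or tipped over (distance of rinse_tub from where it was at the start of the episode above 0.03 m or angle between rinse_tub's own z axis and vertical above 0.5 rad).
It also fails if it takes over 133 s, if anything falls off the work surface, if the arm or the gripper's body presses on something with over 40 N, if the wrist force passes 120 N, or if a joint passes its speed limit or range.

### The arm

A 7-joint arm with a two-finger parallel gripper is mounted at the origin on the work surface. World frame = base frame: x ahead of the robot, y to its left, z up, the work surface at z = 0. Lengths are in m, angles in rad, forces in N, time in s.
With the tool pointing down it reaches from about 0.35 to 0.9 m from the base axis. Payload 19.9 kg.
Tool frame: the origin (TCP) lies at the very end of the fingers, on their centre line; the grasp point (between the pads) lies 19 mm behind it (tcp_to_grasp is the distance from the TCP to the grasp point, in m); z points along the fingers, x is the direction in which the jaws open and shut, and the axes are right-handed (so a half turn about z gives the same grasp; the last joint's range is limited). The gripper opens to 94 mm and grips with 3 to 60 N. Pads are 16 mm wide; open, the fingers measure 119 mm over their backs; the gripper's body (75 mm by 177 mm) begins 78 mm behind the grasp point.
Start: joints at [-1.262, 0.417, -0.01, 1.614, 0.005, 1.111, -0.053], TCP at [0.215, 0.587, 0.166] pointing down, gripper open.
Joint ranges: [-2.81, 2.81], [-0.39, 2.02], [-1.27, 1.25], [0.06, 2.57], [-1.19, 4.33], [0.19, 2], [-2.82, 2.82]. Speed limits (rad/s): [1.89, 1.89, 2.39, 2.39, 3.01, 3.01, 3.01].

### API

Orientations are given as a unit quaternion [w, x, y, z].
In Python, from station import get_obs, read_camera, get_calibration, job_done, tcp_to_grasp gives the robot as it stands.
- The arm moves only by the tool jog_arm, never from a script. Its argument "series" is a list that holds one entry, the list of rows, each a list of 7 numbers: the shift along the tool's x, y, z each as a share of 10 cm, from -1 to 1, then the turn, a rotation vector about the tool's x, y, z each as a share of 60 degrees, from -1 to 1, then the finger opening in mm, from 0 to 94. A call has exactly 10 rows; each row shifts and turns the commanded pose from where the row before left it, along the tool's axes as they then stand; what a row does not reach is not made up. A row lasts 1/12 s, in which the tool goes at most 41.7 mm and 7.16 degrees, less where a joint would pass 70% of its speed; a pose out of reach is approached as far as the arm can. A call with a number of a shift or a turn outside -1 to 1 is refused whole. A call with a gripper value outside its range is refused whole. The fingers move at their own pace and stop on an object; the grip force is fixed at half the most. Time passes only in rows, so rows that do not move let the fingers close, or fill a call up. It gives the time, the measured TCP pose, the force and the opening at its end, in the units of the state.
- get_obs(): the state, without advancing time (a new reading comes with each control period).
- read_camera(name): name is "scene" or "side" or "wrist"; returns the picture (420x560x3 uint8, red, green, blue); there is no depth.
- get_calibration(name): a dict with "K" (3x3 intrinsics, pixels), "extrinsics" (4x4, takes a point from world to camera coordinates). Camera axes: x right, y up, looking along -z (the intrinsics and any distortion apply to the point x, -y, -z); pixel columns grow to the right and rows downward; lengths in m; the calibration is good to about 2 mm. A picture is of the moment at which its call begins: read the wrist's pose just before it. get_calibration takes no time and is no camera call; for the wrist camera it gives the pose at the moment of the call.
- job_done(): hands the job in, once; it reports no verdict.
The state is a dict: "time_s": time; "joints": joint angles; "qd": joint speeds; "joint_efforts": joint torques, N m; "position": TCP position; "tool_rot": TCP orientation; "contact_force": force on the tool from outside, world axes, zero at the start; "ft_torque": the same for the moment, N m; "opening": finger opening in m.
Only numpy, scipy, OpenCV 4.12 (cv2) and the standard library are available. Lean on these libraries where they do the work, as an engineer would, in place of code of your own. Each camera call takes 0.05 s, during which the arm holds its last target.

## Working session

There is one attempt and no reset: what is moved stays moved. The work goes in short steps, Python scripts to look and compute and a tool call to move; the robot and the scene stay as the last step left them, time stands still between calls to the robot, and variables do not carry over. Pictures are saved under pics/ and viewed, and the job is handed in when it is done.

Besides the shell and the picture viewer there is one more tool, called after ">>>" as a command line: name --argument value ..., lists and objects as JSON in quotes. jog_arm: Moves the arm, as the interface text tells. Its arguments: {"type":"object","properties":{"series":{"type":"array"}},"required":["series"]}

```bash
mkdir -p pics; ls; python3 - <<'E'
from station import *
import cv2,numpy as np
print(get_obs()); print(tcp_to_grasp)
for n in ["scene","side","wrist"]:
    c=get_calibration(n); print(n,{k:np.round(v,4).tolist() if not isinstance(v,str) else v for k,v in c.items()})
    cv2.imwrite(f"pics/{n}0.png",read_camera(n)[:,:,::-1])
E
```

```text
pics
{'time_s': 0.0, 'joints': array([-1.26147953,  0.41798639, -0.01032352,  1.61416266,  0.00468389,
        1.11070601, -0.05300419]), 'qd': array([-0.00089065,  0.0005987 ,  0.00014212, -0.00064218,  0.00051868,
        0.00162925,  0.0001181 ]), 'joint_efforts': array([-5.44048053e-04, -8.51285720e+01,  6.38562944e-01, -4.25961328e+01,
       -4.88625804e-02,  1.89507584e-02,  1.27946314e-04]), 'position': array([0.21464276, 0.58653316, 0.16582231]), 'tool_rot': array([ 3.82555510e-04,  8.19649253e-01,  5.72865358e-01, -4.86810634e-04]), 'contact_force': array([-0.27054244,  0.25245302, -0.04537443]), 'ft_torque': array([ 0.00483941,  0.04572072, -0.04994328]), 'opening': 0.09377086028621913}
0.0188
scene {'K': [[532.394, 0.0, 285.163], [0.0, 532.394, 208.0452], [0.0, 0.0, 1.0]], 'extrinsics': [[-0.8646, 0.5023, -0.0127, 0.5094], [-0.3773, -0.6325, 0.6765, 0.1926], [0.3318, 0.5896, 0.7364, -1.3727], [0.0, 0.0, 0.0, 1.0]]}
side {'K': [[423.4985, 0.0, 276.5239], [0.0, 423.4985, 206.9488], [0.0, 0.0, 1.0]], 'extrinsics': [[0.9558, -0.294, -0.0092, -0.5474], [0.2075, 0.6516, 0.7296, -0.1516], [-0.2085, -0.6992, 0.6838, -0.7781], [0.0, 0.0, 0.0, 1.0]]}
wrist {'K': [[293.2517, 0.0, 281.9444], [0.0, 293.2517, 211.9564], [0.0, 0.0, 1.0]], 'extrinsics': [[0.343, 0.9393, -0.001, -0.6248], [-0.9024, 0.3292, -0.278, 0.0292], [-0.2608, 0.0963, 0.9606, -0.3928], [0.0, 0.0, 0.0, 1.0]]}
```

View pics/scene0.png

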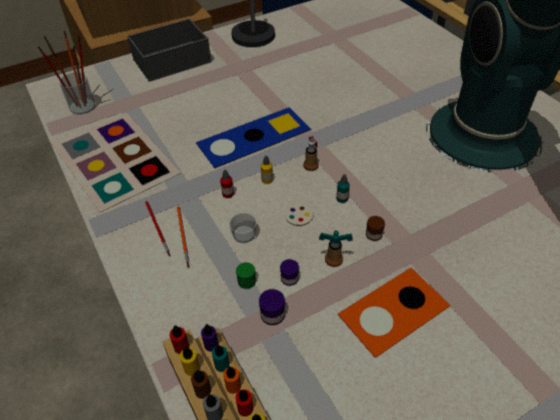

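View pics/side0.png

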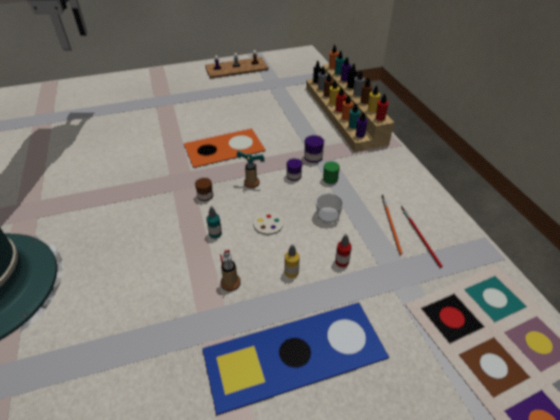

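View pics/wrist0.png

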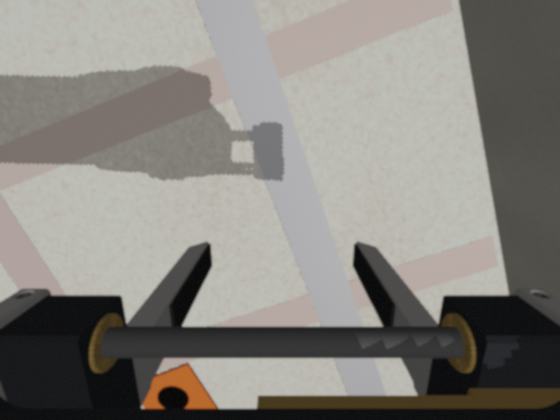

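```bash
cat > h.py <<'E'
from station import *
import cv2,numpy as np
def ray(name,uv,cal=None):
    c=cal or get_calibration(name);K=np.array(c["K"]);E=np.array(c["extrinsics"])
    d=np.linalg.inv(K)@np.array([uv[0],uv[1],1.]);d=np.array([d[0],-d[1],-d[2]])
    R=E[:3,:3];return -R.T@E[:3,3],R.T@d
def atz(name,uv,z,cal=None):
    o,d=ray(name,uv,cal);return (o+d*(z-o[2])/d[2])
def proj(name,P,cal=None):
    c=cal or get_calibration(name);K=np.array(c["K"]);E=np.array(c["extrinsics"])
    p=E[:3,:3]@np.asarray(P,float)+E[:3,3];q=K@np.array([p[0],-p[1],-p[2]]);return q[:2]/q[2]
E
python3 - <<'E'
import cv2
a=cv2.imread("pics/scene0.png")[100:360,190:460]; cv2.imwrite("pics/scene0z.png",cv2.resize(a,None,fx=2.3,fy=2.3,interpolation=cv2.INTER_CUBIC))
a=cv2.imread("pics/side0.png")[120:410,175:400]; cv2.imwrite("pics/side0z.png",cv2.resize(a,None,fx=2,fy=2,interpolation=cv2.INTER_CUBIC))
E
```

```text
(no output)
```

View pics/scene0z.png

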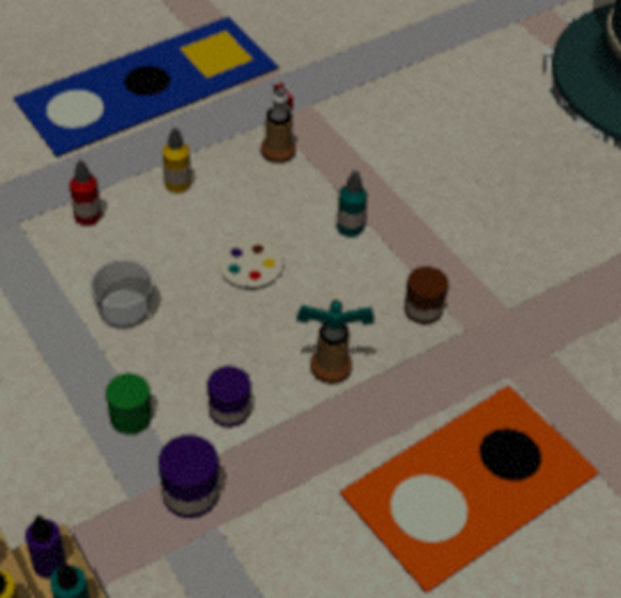

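View pics/side0z.png

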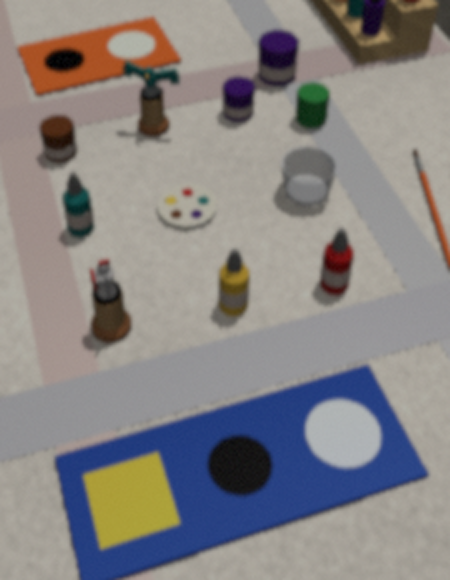

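```bash
cat > m.py <<'E'
from h import *
S=lambda x,y:(190+x/2.3,100+y/2.3)
D=lambda x,y:(175+x/2,120+y/2)
F={ # name: z, scene, side
'teal_tip':(.076,S(354,177),D(73,180)),'red_tip':(.076,S(80,167),D(340,234)),'yel_tip':(.076,S(175,134),D(235,256)),
'brown_lid':(.041,S(427,283),D(58,131)),'purp_lid':(.041,S(230,384),D(239,89)),
'bird_wl':(.075,S(302,314),D(174,76)),'bird_wr':(.075,S(371,316),D(128,69)),
'bird_disc':(.050,S(334,334),D(151,88)),'bird_foot':(.0035,S(331,367),D(153,126)),
'kn_foot':(.0035,S(278,148),D(111,326)),'kn_disc':(.050,S(279,117),D(106,288)),
'tub_rim':(.04,S(122,283),D(309,169)),'pal':(.007,S(252,264),D(187,205))}
for k,(z,a,b) in F.items():
    o1,d1=ray('scene',a);o2,d2=ray('side',b)
    A=np.c_[d1,-d2];t=np.linalg.lstsq(A,o2-o1,rcond=None)[0]
    p=(o1+d1*t[0]);q=(o2+d2*t[1])
    print(k,z,'scene',np.round(atz('scene',a,z)[:2],4),'side',np.round(atz('side',b,z)[:2],4),'tri',np.round((p+q)/2,4),round(np.linalg.norm(p-q)*1e3,1))
def spot(name,lo,hi,roi):
    im=cv2.imread(f'pics/{name}0.png');x0,y0,x1,y1=roi
    h=cv2.cvtColor(im,cv2.COLOR_BGR2HSV)[y0:y1,x0:x1]
    m=cv2.inRange(h,lo,hi);n,l,s,c=cv2.connectedComponentsWithStats(m)
    i=1+np.argmax(s[1:,4]);pt=c[i]+[x0,y0];print(name,lo,'area',s[i,4],np.round(pt,1),np.round(atz(name,pt,.006)[:2],4))
W=((0,0,120),(180,90,255));Y=((20,110,90),(35,255,255));B=((0,0,0),(180,255,60))
spot('scene',*W,(208,138,236,160));spot('scene',*B,(242,126,266,144));spot('scene',*Y,(265,110,305,136))
spot('scene',*W,(358,304,394,338));spot('scene',*B,(396,284,428,311))
spot('side',*W,(325,317,368,356));spot('side',*B,(278,336,313,370));spot('side',*Y,(208,340,270,398))
spot('side',*W,(227,134,256,151));spot('side',*B,(194,143,220,157))
E
python3 m.py
```

```text
teal_tip 0.076 scene [0.4468 0.0121] side [ 0.4416 -0.0021] tri [0.4422 0.006  0.0686] 0.2
red_tip 0.076 scene [ 0.6643 -0.1342] side [ 0.6578 -0.1448] tri [ 0.6614 -0.14    0.0698] 1.3
yel_tip 0.076 scene [ 0.5633 -0.1285] side [ 0.5594 -0.1412] tri [ 0.5607 -0.1354  0.0693] 1.5
brown_lid 0.041 scene [0.4458 0.1322] side [0.4436 0.1174] tri [0.4429 0.1273 0.0337] 3.0
purp_lid 0.041 scene [0.6579 0.1383] side [0.6559 0.1281] tri [0.6571 0.1348 0.036 ] 2.2
bird_wl 0.075 scene [0.5798 0.1277] side [0.5799 0.1306] tri [0.5799 0.1286 0.0763] 1.0
bird_wr 0.075 scene [0.5303 0.1597] side [0.5343 0.159 ] tri [0.5326 0.1596 0.0755] 3.9
bird_disc 0.05 scene [0.5561 0.144 ] side [0.5572 0.1494] tri [0.5569 0.1458 0.0526] 1.0
bird_foot 0.0035 scene [0.5566 0.1446] side [0.5542 0.138 ] tri [ 5.550e-01  1.424e-01 -1.000e-04] 0.2
kn_foot 0.0035 scene [ 0.4441 -0.1249] side [ 0.4449 -0.1276] tri [ 0.4442 -0.1262  0.0022] 1.7
kn_disc 0.05 scene [ 0.446 -0.122] side [ 0.4458 -0.1208] tri [ 0.446  -0.1214  0.0505] 0.6
tub_rim 0.04 scene [ 0.6848 -0.0112] side [ 0.6815 -0.0213] tri [ 0.6835 -0.0158  0.0346] 1.2
pal 0.007 scene [0.5548 0.0047] side [ 0.5546 -0.0018] tri [0.5544 0.0019 0.0038] 2.3
scene (0, 0, 120) area 285 [222.1 146.9] [ 0.6028 -0.2923]
scene (0, 0, 0) area 209 [253.6 134.7] [ 0.5126 -0.2936]
scene (20, 110, 90) area 346 [283.5 123. ] [ 0.4226 -0.2951]
scene (0, 0, 120) area 731 [376.1 320.7] [0.5692 0.3056]
scene (0, 0, 0) area 449 [411.4 297.3] [0.4793 0.2988]
side (0, 0, 120) area 1085 [346.2 336.3] [ 0.6026 -0.2919]
side (0, 0, 0) area 694 [294.5 352.2] [ 0.5127 -0.2931]
side (20, 110, 90) area 1462 [239.7 369.7] [ 0.4224 -0.2951]
side (0, 0, 120) area 254 [240.2 142.2] [0.5674 0.3048]
side (0, 0, 0) area 136 [206.7 149.6] [0.4779 0.2989]
```

>>> jog_arm --series '[[[0,0,0,0,0,-0.112,70],[0,0,0,0,0,-0.112,70],[0,0,0,0,0,-0.111,70],[-0.3,0.15,0,0,0,0,70],[-0.3,0.15,0,0,0,0,70],[-0.3,0.15,0,0,0,0,70],[-0.3,0.15,0,0,0,0,70],[-0.3,0.15,0,0,0,0,70],[-0.3,0.15,0,0,0,0,70],[-0.3,0.15,0,0,0,0,70]]]'

```text
time_s: 0.98
position: [0.3201, 0.3753, 0.1664]
tool_rot: [-0.0, 0.707, 0.707, -0.0]
contact_force: [-0.2, 1.3, 0.9]
opening: 0.0699
```

>>> jog_arm --series '[[[-0.31,0.154,0,0,0,0,60],[-0.31,0.154,0,0,0,0,60],[-0.31,0.154,0,0,0,0,60],[-0.31,0.154,0,0,0,0,60],[-0.31,0.154,0,0,0,0,60],[-0.31,0.154,0,0,0,0,60],[-0.31,0.154,0,0,0,0,60],[-0.313,0.156,0,0,0,0,60],[0,0,0,0,0,0,60],[0,0,0,0,0,0,60]]]'

```text
time_s: 1.82
position: [0.4436, 0.1271, 0.1664]
tool_rot: [0.0, 0.708, 0.706, -0.0]
contact_force: [-0.8, 1.0, 0.1]
opening: 0.06
```

```bash
python3 - <<'E'
from h import *
c=get_calibration('wrist');cv2.imwrite("pics/w1.png",read_camera('wrist')[:,:,::-1])
print(get_obs()['position'])
for n,P in dict(tcp=get_obs()['position'],brown=(.4435,.127,.041),teal=(.444,.006,.077),bird=(.556,.145,.052)).items(): print(n,proj('wrist',P,c))
E
```

```text
[0.44307657 0.12850096 0.16635064]
tcp [283.09216603 233.26031986]
brown [281.46151927 197.4220535 ]
teal [170.16415045 205.7635798 ]
bird [295.82397428 285.3247693 ]
```

View pics/w1.png

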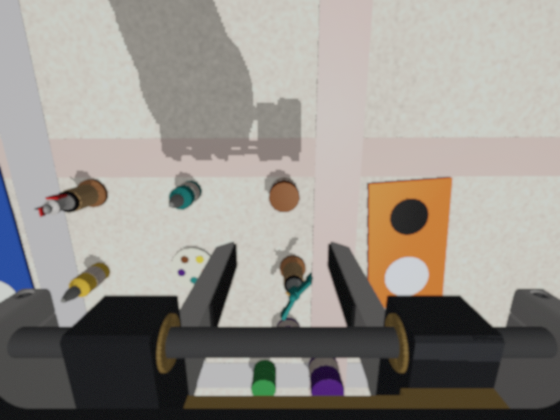

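```bash
python3 - <<'E'
from h import *
im=cv2.imread('pics/w1.png');a=cv2.resize(im[150:330,60:460],None,fx=2,fy=2,interpolation=cv2.INTER_CUBIC);cv2.imwrite('pics/w1z.png',a)
for n,uv,z in [('brown',(284,195),.041),('bird',(292,284),.052),('teal tip',(176,201),.077),('oB',(409,216),.006),('oW',(407,276),.006)]: print(n,np.round(atz('wrist',uv,z),4))
E
```

```text
brown [0.44   0.1314 0.041 ]
bird [0.5535 0.1417 0.052 ]
teal tip [0.4384 0.0143 0.077 ]
oB [0.477  0.3007 0.006 ]
oW [0.5671 0.3086 0.006 ]
```

View pics/w1z.png

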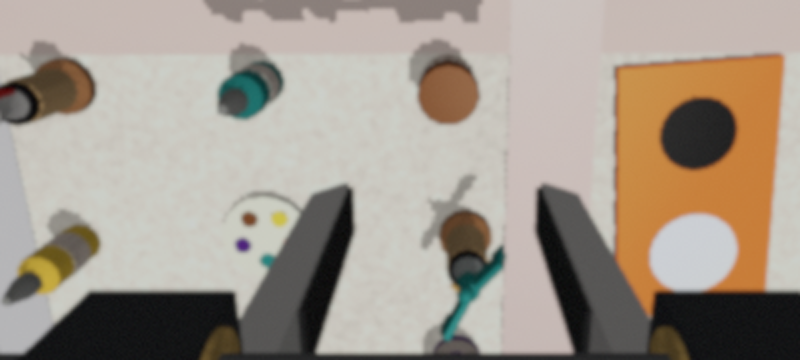

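>>> jog_arm --series '[[[0.01,-0.01,0.3,0,0,0,60],[0,0,0.3,0,0,0,60],[0,0,0.3,0,0,0,60],[0,0,0.3,0,0,0,60],[0,0,0.2,0,0,0,60],[0,0,0.1,0,0,0,60],[0,0,0.06,0,0,0,60],[0,0,0,0,0,0,45],[0,0,0,0,0,0,30],[0,0,0,0,0,0,20]]]'

```text
time_s: 2.7
position: [0.4429, 0.1301, 0.0116]
tool_rot: [0.0, 0.707, 0.707, 0.001]
contact_force: [-0.1, -0.6, 0.1]
opening: 0.0432
```

>>> jog_arm --series '[[[0,0,0,0,0,0,20],[0,0,0,0,0,0,20],[0,0,0,0,0,0,20],[0,0,0,0,0,0,20],[0,0,-0.1,0,0,0,20],[0,0,-0.2,0,0,0,20],[0,0,-0.3,0,0,0,20],[0,0,-0.3,0,0,0,20],[0,0,-0.3,0,0,0,20],[0,0,-0.2,0,0,0,20]]]'

```text
time_s: 3.53
position: [0.4428, 0.1296, 0.1539]
tool_rot: [0.001, 0.707, 0.707, 0.001]
contact_force: [-0.7, -0.2, 1.0]
opening: 0.02
```

```bash
python3 - <<'E'
from h import *
cv2.imwrite("pics/w2.png",read_camera('wrist')[:,:,::-1]);cv2.imwrite("pics/sd2.png",read_camera('side')[:,:,::-1])
print(get_obs()['position'],get_obs()['opening'])
E
```

```text
[0.44382523 0.13015746 0.15425887] 0.01977719874180679
```

View pics/w2.png

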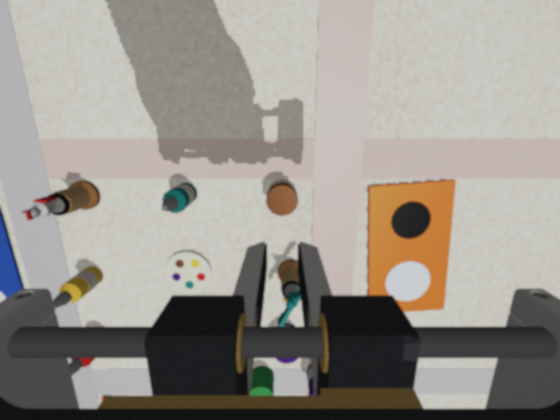

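View pics/sd2.png

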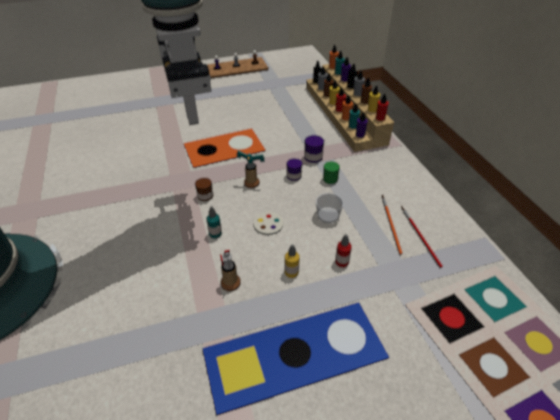

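```bash
python3 - <<'E'
from h import *
o=get_obs();p=o['position'];print(p,o['joints'])
print('tcp side',proj('side',p),'scene',proj('scene',p),'wrist',proj('wrist',p),'brownlid side',proj('side',(p[0],p[1],.041)))
cv2.imwrite("pics/sc3.png",read_camera('scene')[:,:,::-1])
a=cv2.imread("pics/sd2.png")[0:260,100:360];cv2.imwrite("pics/sd2z.png",cv2.resize(a,None,fx=2.2,fy=2.2))
E
```

```text
[0.44382523 0.13015746 0.15425887] [-0.58041332  0.13434991  0.24917616  2.02730884 -0.04047823  0.97887339
  1.25964918]
tcp side [195.95561773 138.77525595] scene [382.40296716 183.77764771] wrist [281.38289755 233.87368967] brownlid side [203.11227954 181.91343146]
```

View pics/sc3.png

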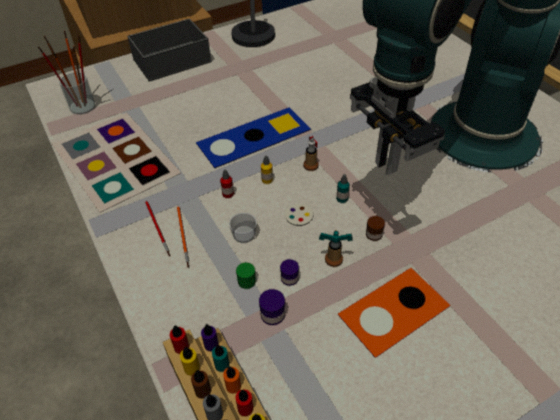

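View pics/sd2z.png

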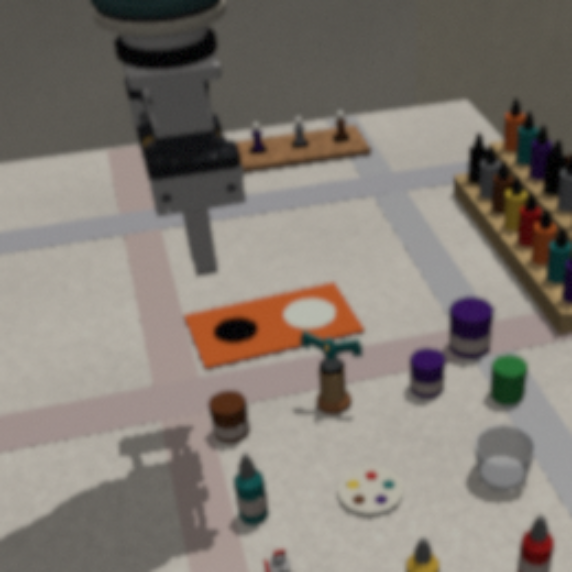

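```bash
python3 - <<'E'
from h import *
a=cv2.imread("pics/sc3.png")[60:260,330:460];cv2.imwrite("pics/sc3z.png",cv2.resize(a,None,fx=3,fy=3))
a=cv2.imread("pics/sd2.png")[50:160,150:260];cv2.imwrite("pics/sd2y.png",cv2.resize(a,None,fx=5,fy=5))
E
```

```text
(no output)
```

View pics/sc3z.png

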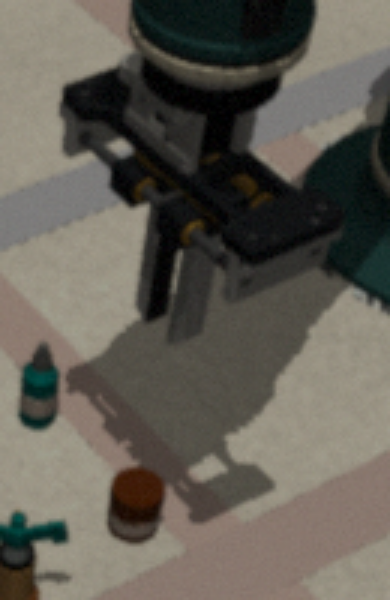

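View pics/sd2y.png

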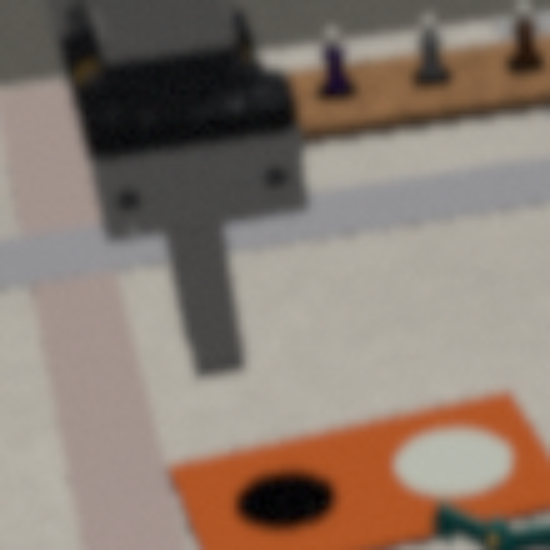

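```bash
python3 - <<'E'
from h import *
a=cv2.imread("pics/side0.png")[0:90,10:110];cv2.imwrite("pics/s0g.png",cv2.resize(a,None,fx=5,fy=5))
def tri(a,b):
    o1,d1=ray('scene',a);o2,d2=ray('side',b)
    t=np.linalg.lstsq(np.c_[d1,-d2],o2-o1,rcond=None)[0];p=o1+d1*t[0];q=o2+d2*t[1];return np.round((p+q)/2,4),np.linalg.norm(p-q)
print(tri((386,169.7),(193.8,124.8)),tri((380,166),(193.8,124.8)))
p=get_obs()['position']
for dz in (0,.02,.03,.035,.04,.05): print(dz,proj('scene',p+[0,0,dz]),proj('side',p+[0,-.015,dz]))
c=get_calibration('wrist')
for dz in (0,.02,.04):print(dz,proj('wrist',p+[0,.01,dz],c),proj('wrist',p+[0,-.01,dz],c))
print(proj('side',[0.215, 0.587, 0.166]))
E
```

```text
(array([0.4422, 0.1291, 0.1889]), np.float64(0.0042284136447005285)) (array([0.4447, 0.1184, 0.1932]), np.float64(0.003126523197492549))
0 [382.56664704 184.23081577] [196.88034713 143.76460045]
0.02 [383.83815118 176.84144863] [195.47902335 135.30824866]
0.03 [384.48774204 173.06634071] [194.76096235 130.97507702]
0.035 [384.81608535 171.15816819] [194.39745552 128.78147864]
0.04 [385.14682849 169.23604904] [194.03091467 126.56957127]
0.05 [385.81562026 165.34935473] [193.28857765 122.08990494]
0 [293.96986594 233.89662402] [268.78486547 233.89595659]
0.02 [295.09630287 243.5736538 ] [267.64890924 243.57456042]
0.04 [296.44507104 255.16069379] [266.2887013  255.16383953]
[81.38196202 56.96554226]
```

View pics/s0g.png

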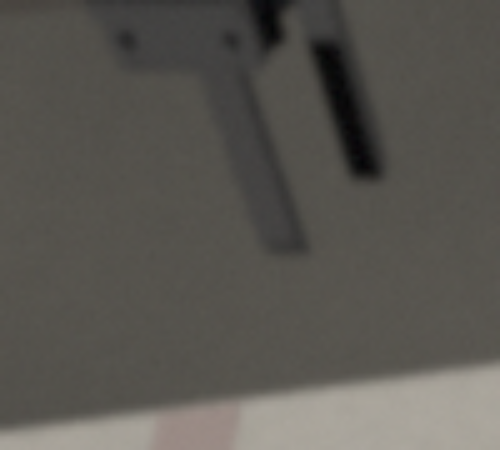

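>>> jog_arm --series '[[[-0.015,-0.01,0,0,0,0,60],[0,0,0.1,0,0,0,60],[0,0,0.2,0,0,0,60],[0,0,0.3,0,0,0,60],[0,0,0.3,0,0,0,60],[0,0,0.3,0,0,0,60],[0,0,0.2,0,0,0,60],[0,0,0.12,0,0,0,60],[0,0,0.06,0,0,0,60],[0,0,0,0,0,0,60]]]'

```text
time_s: 4.52
position: [0.4397, 0.1273, -0.0094]
tool_rot: [-0.001, 0.707, 0.707, -0.002]
contact_force: [-1.1, -0.6, 0.3]
opening: 0.0598
```

```bash
python3 - <<'E'
from h import *
print(get_obs()['position'],get_obs()['contact_force'])
a=read_camera('side')[90:240,140:260,::-1];b=read_camera('scene')[130:280,320:440,::-1]
cv2.imwrite("pics/d1.png",cv2.resize(np.hstack([a,b]),None,fx=3.2,fy=3.2,interpolation=cv2.INTER_CUBIC))
E
```

```text
[ 0.43968206  0.12732533 -0.00944509] [-1.12986566 -0.62918344  0.32547485]
```

View pics/d1.png

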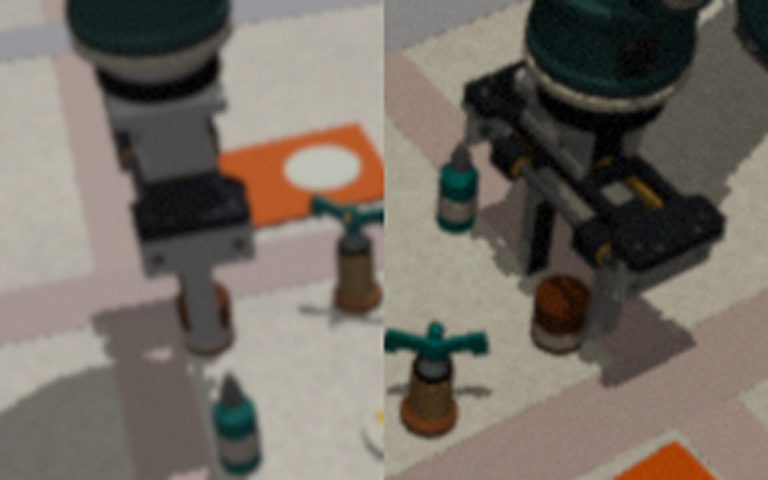

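```bash
python3 - <<'E'
from h import *
p=get_obs()['position']
for dz in (0,.01,.015,.02,.025,.03,.035,.04): print(dz,proj('scene',p+[0,.036,dz]),proj('side',p+[0,-.036,dz]))
print(p)
E
```

```text
0 [383.86109092 246.76898046] [207.64033921 209.54650492]
0.01 [384.44570259 243.82888393] [207.09347633 206.25266995]
0.015 [384.74088023 242.34439297] [206.8170267  204.58757346]
0.02 [385.03799757 240.85014701] [206.53853522 202.91017861]
0.025 [385.33707378 239.34604957] [206.25797918 201.22034864]
0.03 [385.6381283  237.83200291] [205.97533554 199.51794476]
0.035 [385.94118083 236.30790798] [205.69058092 197.80282609]
0.04 [386.24625133 234.77366441] [205.40369157 196.07484967]
[ 0.44102953  0.12789591 -0.00757756]
```

>>> jog_arm --series '[[[0,0.01,0.05,0,0,0,60],[0,0,0.05,0,0,0,60],[0,0,0,0,0,0,20],[0,0,0,0,0,0,20],[0,0,0,0,0,0,20],[0,0,0,0,0,0,20],[0,0,0,0,0,0,20],[0,0,0,0,0,0,20],[0,0,0,0,0,0,20],[0,0,0,0,0,0,20]]]'

```text
time_s: 5.45
position: [0.4423, 0.1282, -0.0174]
tool_rot: [0.0, 0.707, 0.707, 0.0]
contact_force: [-0.9, -0.1, 5.3]
opening: 0.0374
```

```bash
python3 - <<'E'
from h import *
print(get_obs()['position'],get_obs()['contact_force'],get_obs()['opening'])
a=read_camera('side')[90:240,140:260,::-1];b=read_camera('scene')[130:280,320:440,::-1]
cv2.imwrite("pics/d2.png",cv2.resize(np.hstack([a,b]),None,fx=3.2,fy=3.2,interpolation=cv2.INTER_CUBIC))
E
```

```text
[ 0.44232272  0.1281648  -0.01735975] [-0.93019998 -0.12923482  5.26438851] 0.03739530939891131
```

View pics/d2.png

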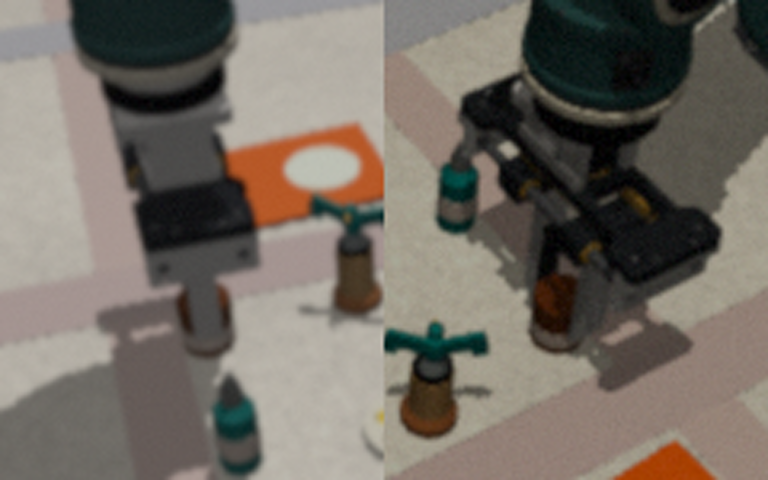

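>>> jog_arm --series '[[[0,0,-0.05,0,0,0,20],[0,0,-0.1,0,0,0,20],[0,0,-0.2,0,0,0,20],[0,0,-0.3,0,0,0,20],[0,0,-0.3,0,0,0,20],[0,0,-0.3,0,0,0,20],[0,0,-0.2,0,0,0,20],[0,0,-0.1,0,0,0,20],[-0.1,0,-0.05,0,0,0,20],[-0.2,0,0,0,0,0,20]]]'

```text
time_s: 6.38
position: [0.4422, 0.0989, 0.143]
tool_rot: [0.0, 0.706, 0.708, 0.0]
contact_force: [0.8, -0.3, -0.9]
opening: 0.0375
```

```bash
python3 - <<'E'
from h import *
print(get_obs()['position'],get_obs()['contact_force'],get_obs()['opening'])
a=read_camera('side')[50:240,140:260,::-1];b=read_camera('scene')[80:270,320:440,::-1]
cv2.imwrite("pics/d3.png",cv2.resize(np.hstack([a,b]),None,fx=3,fy=3,interpolation=cv2.INTER_CUBIC))
E
```

```text
[0.44219839 0.09889309 0.14298987] [ 0.82010642 -0.31239174 -0.85145109] 0.0375365788525828
```

View pics/d3.png

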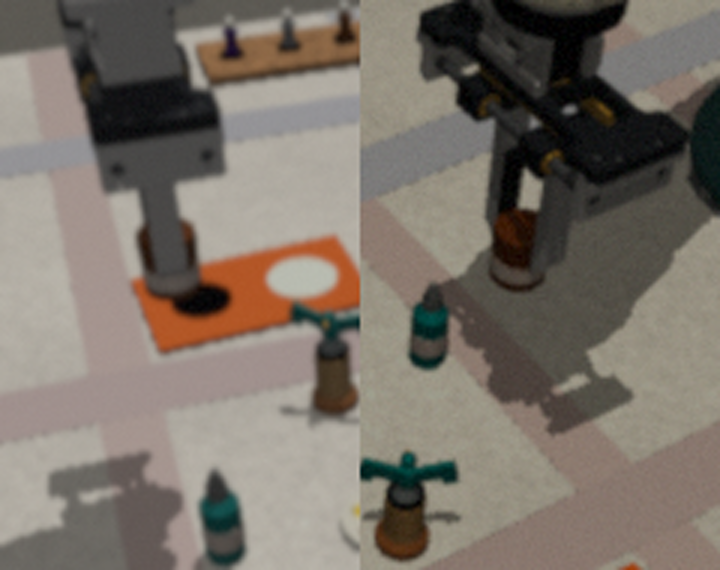

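>>> jog_arm --series '[[[-0.3,-0.02,0,0,0,0,20],[-0.38,-0.02,0,0,0,0,20],[-0.38,-0.02,0,0,0,0,20],[-0.38,-0.02,0,0,0,0,20],[-0.38,-0.02,0,0,0,0,20],[-0.38,-0.02,0,0,0,0,20],[-0.38,-0.02,0,0,0,0,20],[-0.38,-0.02,0,0,0,0,20],[-0.38,-0.02,0,0,0,0,20],[-0.3,-0.02,0,0,0,0,20]]]'

```text
time_s: 7.32
position: [0.4207, -0.2687, 0.1417]
tool_rot: [-0.0, 0.708, 0.707, -0.001]
contact_force: [0.1, 0.0, -0.9]
opening: 0.0375
```

>>> jog_arm --series '[[[-0.2,0,0,0,0,0,20],[-0.1,0,0,0,0,0,20],[0,0,0.1,0,0,0,20],[0,0,0.2,0,0,0,20],[0,0,0.3,0,0,0,20],[0,0,0.3,0,0,0,20],[0,0,0.2,0,0,0,20],[0,0,0.1,0,0,0,20],[0,0,0,0,0,0,20],[0,0,0,0,0,0,20]]]'

```text
time_s: 8.15
position: [0.4221, -0.2953, 0.0225]
tool_rot: [-0.0, 0.707, 0.707, -0.0]
contact_force: [0.5, 0.9, -0.2]
opening: 0.0374
```

```bash
python3 - <<'E'
from h import *
print(get_obs()['position'],get_obs()['contact_force'],get_obs()['opening'])
a=read_camera('side')[270:420,180:400,::-1];b=read_camera('scene')[50:200,180:360,::-1]
cv2.imwrite("pics/d4.png",cv2.resize(np.hstack([a,b]),None,fx=2,fy=2,interpolation=cv2.INTER_CUBIC))
E
```

```text
[ 0.42214827 -0.29527458  0.02254861] [ 0.54868818  0.93074569 -0.19851996] 0.03738159697295378
```

View pics/d4.png

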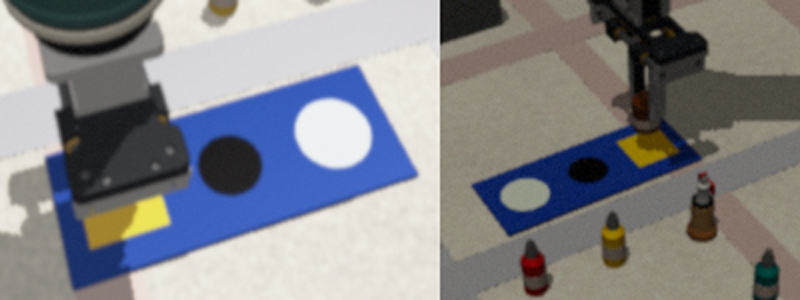

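>>> jog_arm --series '[[[0,0,0.1,0,0,0,20],[0,0,0.1,0,0,0,20],[0,0,0.06,0,0,0,20],[0,0,0.03,0,0,0,20],[0,0,0.02,0,0,0,20],[0,0,0.02,0,0,0,20],[0,0,0,0,0,0,20],[0,0,0,0,0,0,20],[0,0,0,0,0,0,20],[0,0,0,0,0,0,20]]]'

```text
time_s: 9.08
position: [0.4223, -0.2959, -0.0103]
tool_rot: [0.0, 0.707, 0.707, 0.0]
contact_force: [-0.3, -0.2, 0.0]
opening: 0.0371
```

>>> jog_arm --series '[[[0,0,0.01,0,0,0,20],[0,0,0,0,0,0,20],[0,0,0,0,0,0,40],[0,0,0,0,0,0,48],[0,0,0,0,0,0,55],[0,0,0,0,0,0,55],[0,0,-0.05,0,0,0,55],[0,0,-0.15,0,0,0,55],[0,0,-0.3,0,0,0,55],[0,0,-0.3,0,0,0,55]]]'

```text
time_s: 9.92
position: [0.4213, -0.2958, 0.0692]
tool_rot: [-0.001, 0.707, 0.707, -0.001]
contact_force: [-0.0, 0.1, 0.5]
opening: 0.0553
```

>>> jog_arm --series '[[[0,0,-0.3,0,0,0,60],[0,0,-0.3,0,0,0,60],[0,0,-0.1,0,0,0,60],[0.2,0,0,0,0,0,60],[0.3,0.04,0,0,0,0,60],[0.3,0.04,0,0,0,0,60],[0.3,0.04,0,0,0,0,60],[0.3,0.04,0,0,0,0,60],[0.2,0,0,0,0,0,60],[0,0,0,0,0,0,60]]]'

```text
time_s: 10.75
position: [0.4383, -0.1319, 0.1384]
tool_rot: [-0.0, 0.705, 0.709, 0.0]
contact_force: [0.3, 0.2, -0.6]
opening: 0.0601
```

```bash
python3 - <<'E'
from h import *
print(get_obs()['position'],get_obs()['contact_force'],get_obs()['opening'])
c=get_calibration('wrist');w=read_camera('wrist')[:,:,::-1]
cv2.imwrite('pics/w5.png',w)
a=read_camera('side')[:,:,::-1];cv2.imwrite('pics/side5.png',a);a=a[270:420,180:400]
b=read_camera('scene')[:,:,::-1];cv2.imwrite('pics/scene5.png',b);b=b[100:250,190:370]
cv2.imwrite("pics/d5.png",cv2.resize(np.hstack([a,b]),None,fx=2,fy=2,interpolation=cv2.INTER_CUBIC))
for k,P in dict(kdisc=(.445,-.124,.052),teal=(.444,.006,.077)).items(): print(k,proj('wrist',P,c))
E
```

```text
[ 0.43832618 -0.13194668  0.13842757] [ 0.3307153   0.17796312 -0.59247142] 0.060066978153266136
kdisc [288.72496984 211.83740966]
teal [419.04960518 218.41507646]
```

View pics/d5.png

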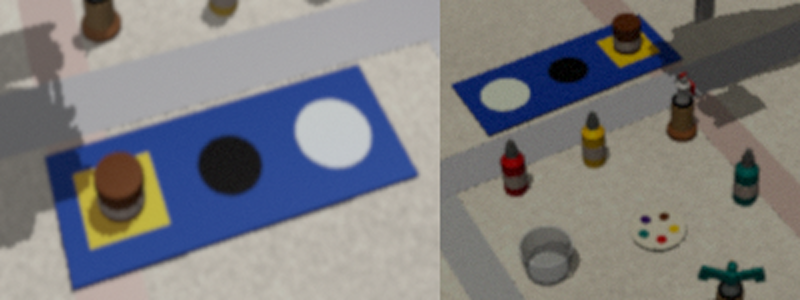

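View pics/w5.png

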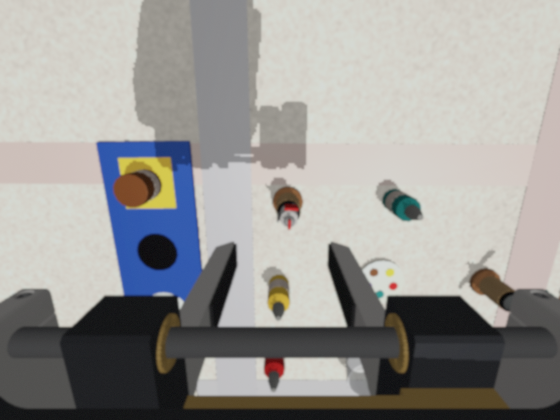

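```bash
python3 - <<'E'
from h import *
im=cv2.imread('pics/w5.png');a=cv2.resize(im[160:330,250:450],None,fx=4,fy=4,interpolation=cv2.INTER_CUBIC)[:600];cv2.imwrite('pics/w5z.png',a[:, :800])
c=get_calibration('wrist')
for uv,z,n in [((288,198),.0035,'kfoot'),((158,252),.006,'blueB'),((147,183.5),.006,'yel'),((413,212),.077,'tealtip')]: print(n,np.round(atz('wrist',uv,z,c),4))
E
```

```text
kfoot [ 0.4411 -0.1283  0.0035]
blueB [ 0.5126 -0.2968  0.006 ]
yel [ 0.4225 -0.2996  0.006 ]
tealtip [ 0.4378 -0.0053  0.077 ]
```

View pics/w5z.png

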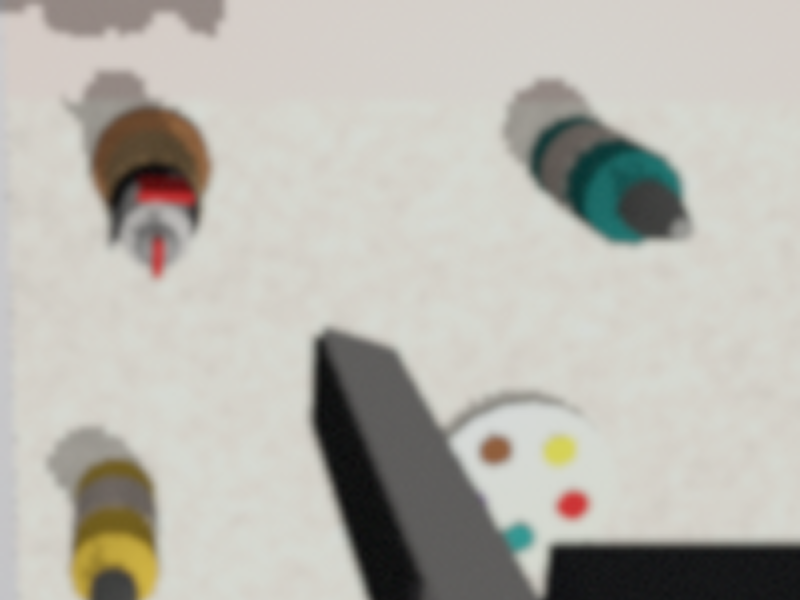

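>>> jog_arm --series '[[[0.05,0.06,0,0,0,0,60],[0.04,0,0.1,0,0,0,60],[0,0,0.2,0,0,0,60],[0,0,0.3,0,0,0,60],[0,0,0.3,0,0,0,60],[0,0,0.2,0,0,0,60],[0,0,0.1,0,0,0,60],[0,0,0,0,0,0,60],[0,0,0,0,0,0,60],[0,0,0,0,0,0,60]]]'

```text
time_s: 11.73
position: [0.4449, -0.1272, 0.0194]
tool_rot: [0.001, 0.707, 0.707, 0.0]
contact_force: [-0.8, 0.4, 0.1]
opening: 0.0599
```

```bash
cat > look.py <<'E'
import sys
from h import *
o=get_obs();print(np.round(o['position'],4),np.round(o['contact_force'],1),round(o['opening'],4))
n,P=sys.argv[1],[float(x) for x in sys.argv[2:5]]
W=100 if len(sys.argv)<6 else int(sys.argv[5])
out=[]
for cam in ('side','scene'):
    im=read_camera(cam)[:,:,::-1];cv2.imwrite(f'pics/{n}_{cam}.png',im)
    u,v=proj(cam,P).astype(int);u=min(max(u,W),559-W);v=min(max(v,W),419-W)
    out.append(im[v-W:v+W,u-W:u+W])
k=390/(2*W)
cv2.imwrite(f'pics/{n}.png',cv2.resize(np.hstack(out),None,fx=k,fy=k,interpolation=cv2.INTER_CUBIC))
E
python3 look.py d6 .4445 -.1245 .05 60
```

```text
[ 0.4449 -0.1272  0.0194] [-0.8  0.4  0.1] 0.0599
```

View pics/d6.png

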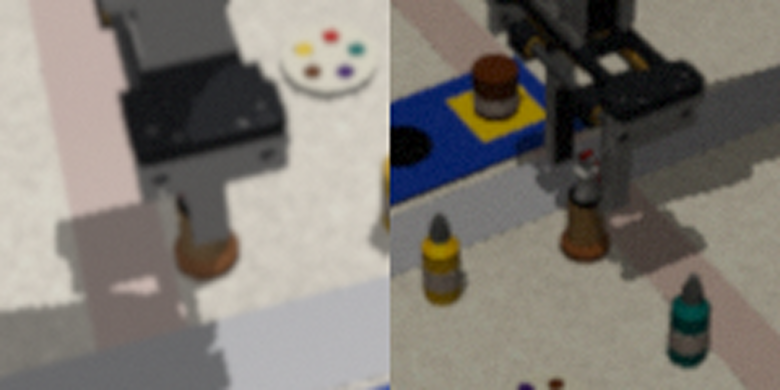

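```bash
python3 - <<'E'
from h import *
p=np.array([.444,.13,.154])
for z in (.06,.08,.097,.11,.12,.13,.14): print('sd2',z,proj('side',p+[0,-.088,z]))
p=np.array([.441,.127,-.0085])
for z in (.06,.08,.097,.11,.12,.13,.14): print('d1',z,proj('side',p+[0,-.088,z]))
E
```

```text
sd2 0.06 [199.35287614 137.27525217]
sd2 0.08 [197.82130937 127.63727824]
sd2 0.097 [196.47425924 119.16044631]
sd2 0.11 [195.41479298 112.49334672]
sd2 0.12 [194.58183396 107.25163117]
sd2 0.13 [193.73273585 101.90835418]
sd2 0.14 [192.867025    96.46053516]
d1 0.06 [208.81589424 205.54155687]
d1 0.08 [207.63253865 198.23534235]
d1 0.097 [206.59627436 191.83729148]
d1 0.11 [205.78420181 186.823434  ]
d1 0.12 [205.14756516 182.89274404]
d1 0.13 [204.50023542 178.8960333 ]
d1 0.14 [203.84194089 174.83162433]
```

>>> jog_arm --series '[[[0.02,0,0.1,0,0,0,60],[0,0,0.1,0,0,0,60],[0,0,0.1,0,0,0,60],[0,0,0.05,0,0,0,60],[0,0,0,0,0,0,40],[0,0,0,0,0,0,20],[0,0,0,0,0,0,15],[0,0,0,0,0,0,15],[0,0,0,0,0,0,15],[0,0,0,0,0,0,15]]]'

```text
time_s: 12.67
position: [0.4444, -0.1249, -0.0162]
tool_rot: [0.0, 0.707, 0.707, 0.0]
contact_force: [-0.4, -0.0, 2.0]
opening: 0.0281
```

```bash
python3 look.py d7 .4445 -.1245 .05 60
```

```text
[ 0.4444 -0.1249 -0.0162] [-0.4 -0.   2. ] 0.0281
```

View pics/d7.png

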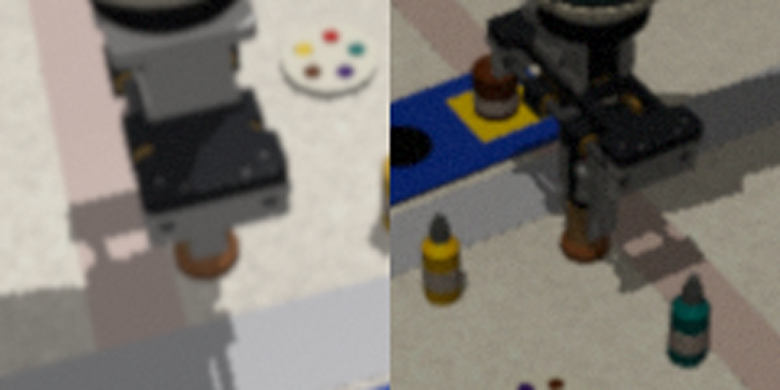

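>>> jog_arm --series '[[[0,0,-0.05,0,0,0,15],[0,0,-0.15,0,0,0,15],[0,0,-0.3,0,0,0,15],[0,0,-0.3,0,0,0,15],[0,0,-0.3,0,0,0,15],[0,0,-0.3,0,0,0,15],[0,0,-0.2,0,0,0,15],[0.2,0.06,0,0,0,0,15],[0.3,0.09,0,0,0,0,15],[0.35,0.1,0,0,0,0,15]]]'

```text
time_s: 13.6
position: [0.4693, -0.0399, 0.1444]
tool_rot: [0.0, 0.708, 0.706, 0.001]
contact_force: [1.4, 0.1, -1.2]
opening: 0.0273
```

>>> jog_arm --series '[[[0.36,0.105,0,0,0,0,15],[0.36,0.105,0,0,0,0,15],[0.36,0.105,0,0,0,0,15],[0.36,0.105,0,0,0,0,15],[0.36,0.105,0,0,0,0,15],[0.36,0.105,0,0,0,0,15],[0.36,0.105,0,0,0,0,15],[0.36,0.105,0,0,0,0,15],[0.36,0.105,0,0,0,0,15],[0.21,0.045,0,0,0,0,15]]]'

```text
time_s: 14.43
position: [0.568, 0.3092, 0.1433]
tool_rot: [-0.0, 0.706, 0.708, 0.0]
contact_force: [0.2, -0.4, -1.1]
opening: 0.0272
```

>>> jog_arm --series '[[[0,0,0,0,0,0,15],[0,0,0.1,0,0,0,15],[0,0,0.2,0,0,0,15],[0,0,0.3,0,0,0,15],[0,0,0.3,0,0,0,15],[0,0,0.2,0,0,0,15],[0,0,0.1,0,0,0,15],[0,0,0,0,0,0,15],[0,0,0,0,0,0,15],[0,0,0,0,0,0,15]]]'

```text
time_s: 15.27
position: [0.569, 0.3051, 0.025]
tool_rot: [0.0, 0.707, 0.707, 0.001]
contact_force: [0.1, 0.1, -0.6]
opening: 0.0272
```

```bash
python3 look.py d8 .5685 .305 .05 60
```

```text
[0.569  0.3051 0.025 ] [ 0.1  0.1 -0.6] 0.0272
```

View pics/d8.png

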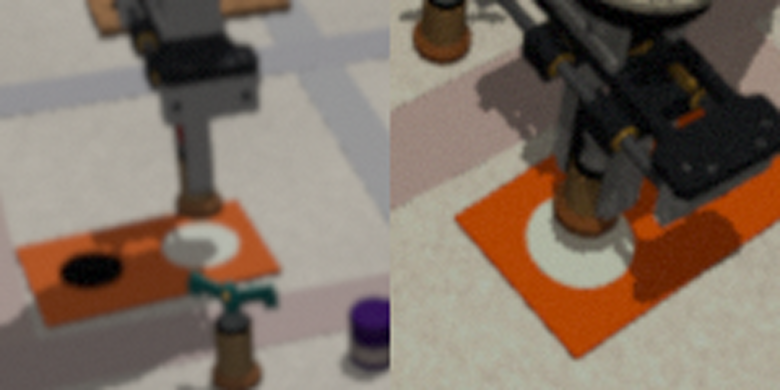

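>>> jog_arm --series '[[[0,0,0.1,0,0,0,15],[0,0,0.1,0,0,0,15],[0,0,0.06,0,0,0,15],[0,0,0.03,0,0,0,15],[0,0,0.02,0,0,0,15],[0,0,0.02,0,0,0,15],[0,0,0.005,0,0,0,15],[0,0,0,0,0,0,15],[0,0,0,0,0,0,15],[0,0,0,0,0,0,15]]]'

```text
time_s: 16.2
position: [0.5683, 0.3052, -0.0098]
tool_rot: [0.0, 0.707, 0.707, 0.0]
contact_force: [-0.1, -0.3, -0.5]
opening: 0.0274
```

>>> jog_arm --series '[[[0,0,0,0,0,0,30],[0,0,0,0,0,0,38],[0,0,0,0,0,0,48],[0,0,0,0,0,0,50],[0,0,-0.05,0,0,0,50],[0,0,-0.15,0,0,0,50],[0,0,-0.3,0,0,0,50],[0,0,-0.3,0,0,0,50],[0,0,-0.3,0,0,0,50],[0,0,-0.3,0,0,0,50]]]'

```text
time_s: 17.03
position: [0.5681, 0.3049, 0.1319]
tool_rot: [0.0, 0.707, 0.707, 0.0]
contact_force: [-0.8, 0.1, 0.7]
opening: 0.0501
```

>>> jog_arm --series '[[[0,0,-0.1,0,0,0,60],[-0.2,-0.02,0,0,0,0,60],[-0.35,-0.03,0,0,0,0,60],[-0.35,-0.03,0,0,0,0,60],[-0.35,-0.03,0,0,0,0,60],[-0.3,-0.02,0,0,0,0,60],[-0.06,0,0,0,0,0,60],[0,0,0,0,0,0,60],[0,0,0,0,0,0,60],[0,0,0,0,0,0,60]]]'

```text
time_s: 17.87
position: [0.5551, 0.1457, 0.1399]
tool_rot: [-0.0, 0.706, 0.708, 0.0]
contact_force: [1.0, 0.6, 0.4]
opening: 0.0601
```

```bash
python3 look.py d9 .556 .2 .05 80; python3 - <<'E'
from h import *
o=get_obs();c=get_calibration('wrist')
w=read_camera('wrist')[:,:,::-1];cv2.imwrite('pics/w9.png',w)
a=cv2.resize(w[130:330,180:440],None,fx=3,fy=3,interpolation=cv2.INTER_CUBIC);cv2.imwrite('pics/w9z.png',a)
for k,P in dict(bfoot=(.556,.144,.0035),bdisc=(.556,.144,.052)).items(): print(k,(proj('wrist',P,c)-[180,130])*3)
E
```

```text
[0.5551 0.1457 0.1399] [1.  0.6 0.4] 0.0601
bfoot [300.81353524 198.66298677]
bdisc [300.11920158 229.06371036]
```

View pics/d9.png

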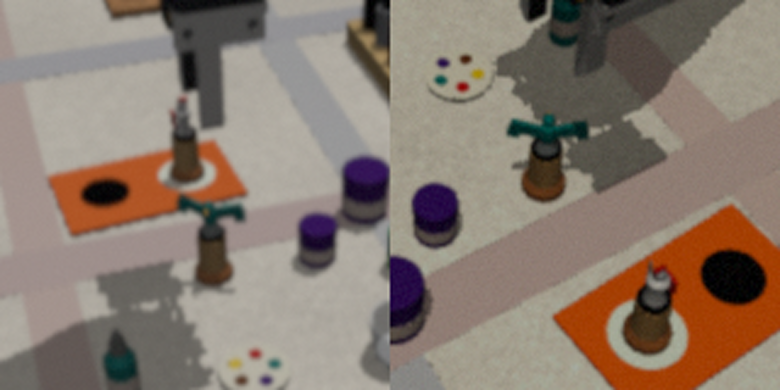

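View pics/w9z.png

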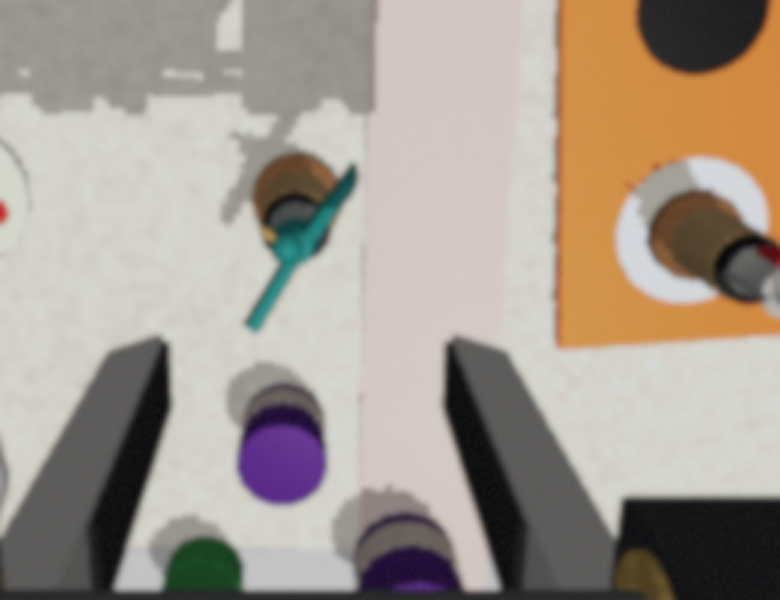

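>>> jog_arm --series '[[[0,0,0,0,0,0.11,60],[0,0,0,0,0,0.11,60],[0,0,0,0,0,0.11,60],[0,0,0,0,0,0.11,60],[0,0,0,0,0,0.11,60],[0,0,0,0,0,0,60],[0,0,0.1,0,0,0,60],[0,0,0.2,0,0,0,60],[0,0,0.1,0,0,0,60],[0,0,0,0,0,0,60]]]'

```text
time_s: 18.85
position: [0.5537, 0.1439, 0.0974]
tool_rot: [-0.0, 0.878, 0.479, -0.002]
contact_force: [-0.6, -0.8, -0.6]
opening: 0.06
```

```bash
python3 look.py d10 .556 .144 .08 60; python3 - <<'E'
from h import *
w=read_camera('wrist')[:,:,::-1]
a=cv2.resize(w[130:330,150:410],None,fx=3,fy=3,interpolation=cv2.INTER_CUBIC);cv2.imwrite('pics/w10z.png',a)
print(get_obs()['tool_rot'])
E
```

```text
[0.5537 0.1439 0.0974] [-0.6 -0.8 -0.6] 0.06
[9.84623353e-05 8.78553658e-01 4.77643643e-01 1.01284184e-04]
```

View pics/d10.png

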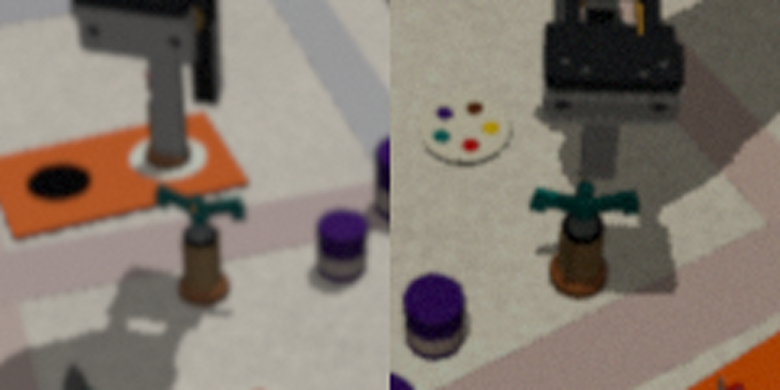

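View pics/w10z.png

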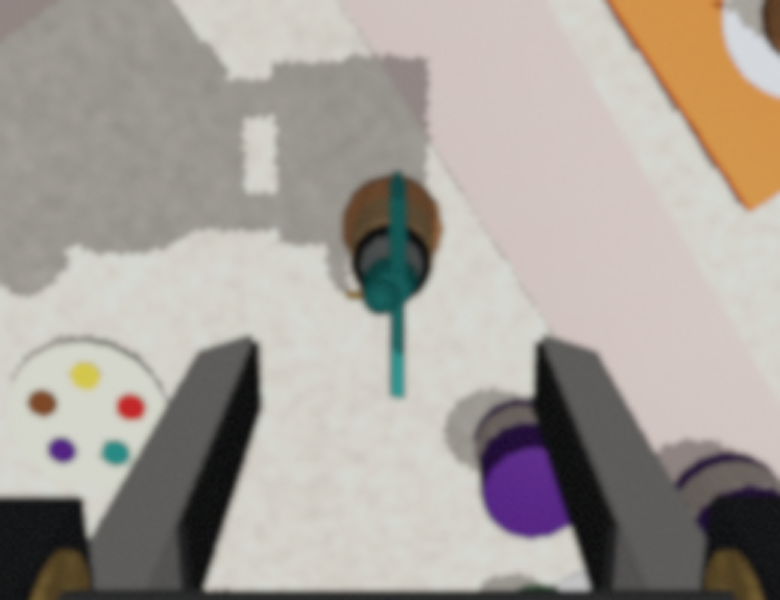

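>>> jog_arm --series '[[[0,0,0.1,0,0,0,60],[0,0,0.2,0,0,0,60],[0,0,0.3,0,0,0,60],[0,0,0.3,0,0,0,60],[0,0,0.15,0,0,0,60],[0,0,0.08,0,0,0,60],[0,0,0,0,0,0,60],[0,0,0,0,0,0,40],[0,0,0,0,0,0,20],[0,0,0,0,0,0,15]]]'

```text
time_s: 19.83
position: [0.556, 0.1444, -0.0118]
tool_rot: [0.0, 0.879, 0.477, 0.001]
contact_force: [-0.4, 0.7, 0.1]
opening: 0.0434
```

>>> jog_arm --series '[[[0,0,0,0,0,0,15],[0,0,0,0,0,0,15],[0,0,0,0,0,0,15],[0,0,0,0,0,0,15],[0,0,0,0,0,0,15],[0,0,0,0,0,0,15],[0,0,0,0,0,0,15],[0,0,0,0,0,0,15],[0,0,0,0,0,0,15],[0,0,0,0,0,0,15]]]'

```text
time_s: 20.67
position: [0.5555, 0.1442, -0.0125]
tool_rot: [0.0, 0.879, 0.477, 0.0]
contact_force: [-2.5, -0.1, 6.8]
opening: 0.0271
```

```bash
python3 look.py d11 .556 .144 .05 60
```

```text
[ 0.5555  0.1442 -0.0125] [-2.5 -0.1  6.8] 0.0271
```

View pics/d11.png

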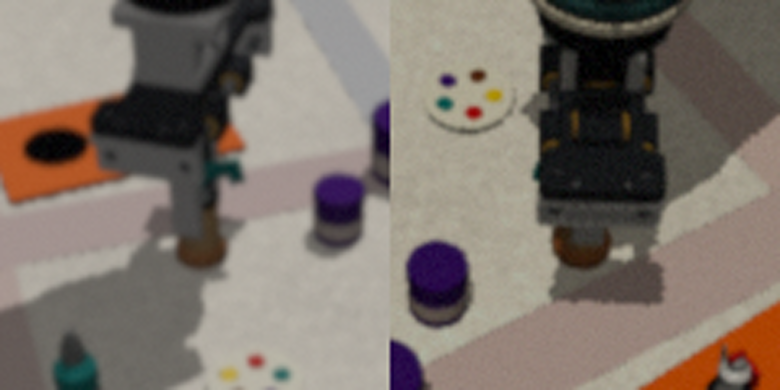

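>>> jog_arm --series '[[[0,0,-0.05,0,0,0,15],[0,0,-0.15,0,0,0,15],[0,0,-0.3,0,0,0,15],[0,0,-0.3,0,0,0,15],[0,0,-0.3,0,0,0,15],[0,0,-0.3,0,0,0,15],[0,0,-0.1,0,0,0,15],[0,0,0,0,0,-0.11,15],[0,0,0,0,0,-0.11,15],[0,0,0,0,0,-0.11,15]]]'

```text
time_s: 21.6
position: [0.555, 0.1442, 0.1371]
tool_rot: [0.0, 0.782, 0.623, 0.0]
contact_force: [0.1, -0.2, -1.0]
opening: 0.0275
```

>>> jog_arm --series '[[[0,0,0,0,0,-0.11,15],[0,0,0,0,0,-0.11,15],[-0.2,0.02,0,0,0,0,15],[-0.36,0.04,0,0,0,0,15],[-0.36,0.04,0,0,0,0,15],[-0.36,0.04,0,0,0,0,15],[-0.36,0.04,0,0,0,0,15],[-0.36,0.04,0,0,0,0,15],[-0.36,0.04,0,0,0,0,15],[-0.36,0.04,0,0,0,0,15]]]'

```text
time_s: 22.43
position: [0.5849, -0.1296, 0.1369]
tool_rot: [-0.0, 0.707, 0.707, -0.0]
contact_force: [-0.4, 0.6, -0.3]
opening: 0.0271
```

>>> jog_arm --series '[[[-0.3,0.035,0,0,0,0,15],[-0.36,0.035,0,0,0,0,15],[-0.36,0.035,0,0,0,0,15],[-0.36,0.035,0,0,0,0,15],[-0.22,0.035,0,0,0,0,15],[-0.04,0,0,0,0,0,15],[0,0,0,0,0,0,15],[0,0,0.1,0,0,0,15],[0,0,0.2,0,0,0,15],[0,0,0.3,0,0,0,15]]]'

```text
time_s: 23.27
position: [0.6042, -0.2905, 0.0778]
tool_rot: [0.001, 0.706, 0.708, 0.001]
contact_force: [0.6, 0.1, -0.9]
opening: 0.0273
```

>>> jog_arm --series '[[[0,0,0.3,0,0,0,15],[0,0,0.2,0,0,0,15],[0,0,0.05,0,0,0,15],[0,0,0,0,0,0,15],[0,0,0,0,0,0,15],[0,0,0,0,0,0,15],[0,0,0,0,0,0,15],[0,0,0,0,0,0,15],[0,0,0,0,0,0,15],[0,0,0,0,0,0,15]]]'

```text
time_s: 24.1
position: [0.6028, -0.292, 0.0224]
tool_rot: [0.0, 0.707, 0.707, 0.0]
contact_force: [0.4, -0.2, -0.3]
opening: 0.0273
```

```bash
python3 look.py d12 .6025 -.292 .05 60
```

```text
[ 0.6028 -0.292   0.0224] [ 0.4 -0.2 -0.3] 0.0273
```

View pics/d12.png

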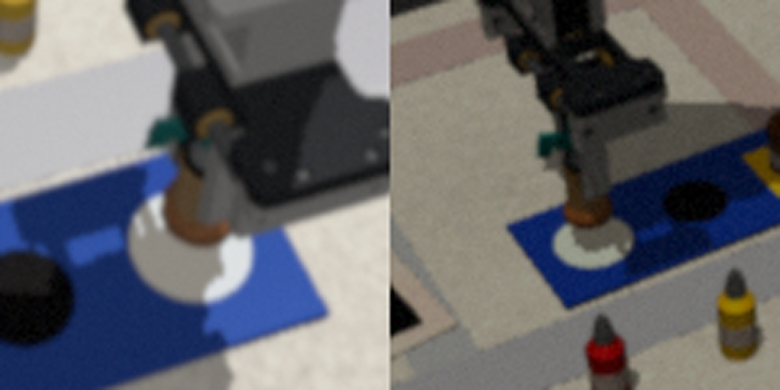

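>>> jog_arm --series '[[[0,0,0.1,0,0,0,15],[0,0,0.1,0,0,0,15],[0,0,0.04,0,0,0,15],[0,0,0.02,0,0,0,15],[0,0,0.02,0,0,0,15],[0,0,0.01,0,0,0,15],[0,0,0,0,0,0,15],[0,0,0,0,0,0,15],[0,0,0,0,0,0,15],[0,0,0,0,0,0,15]]]'

```text
time_s: 25.03
position: [0.6025, -0.2919, -0.0064]
tool_rot: [-0.0, 0.707, 0.707, 0.0]
contact_force: [-5.1, 2.2, 9.3]
opening: 0.0276
```

>>> jog_arm --series '[[[0,0,0,0,0,0,30],[0,0,0,0,0,0,38],[0,0,0,0,0,0,48],[0,0,0,0,0,0,50],[0,0,-0.05,0,0,0,50],[0,0,-0.15,0,0,0,50],[0,0,-0.3,0,0,0,50],[0,0,-0.3,0,0,0,50],[0,0,-0.3,0,0,0,50],[0,0,-0.3,0,0,0,50]]]'

```text
time_s: 25.87
position: [0.6026, -0.2921, 0.136]
tool_rot: [0.001, 0.707, 0.707, 0.0]
contact_force: [-0.2, 0.1, -0.5]
opening: 0.0503
```

>>> jog_arm --series '[[[0,0,-0.1,0,0,0,60],[0.2,0.08,0,0,0,0,60],[0.3,0.12,0,0,0,0,60],[0.3,0.12,0,0,0,0,60],[0.3,0.12,0,0,0,0,60],[0.3,0.12,0,0,0,0,60],[0.13,0.025,0,0,0,0,60],[0,0,0,0,0,0,60],[0,0,0,0,0,0,60],[0,0,0,0,0,0,60]]]'

```text
time_s: 26.7
position: [0.6607, -0.1405, 0.1435]
tool_rot: [0.0, 0.708, 0.707, -0.0]
contact_force: [0.2, -0.1, 0.4]
opening: 0.0598
```

```bash
python3 look.py d13 .61 -.27 .05 60; python3 - <<'E'
from h import *
w=read_camera('wrist')[:,:,::-1]
cv2.imwrite('pics/w13.png',w)
c=get_calibration('wrist')
for k,P in dict(rb=(.661,-.139,.048),rtip=(.661,-.139,.077),base=(.661,-.139,0)).items(): print(k,(proj('wrist',P,c)-[150,130])*3)
a=cv2.resize(w[130:330,150:410],None,fx=3,fy=3,interpolation=cv2.INTER_CUBIC);cv2.imwrite('pics/w13z.png',a)
E
```

```text
[ 0.6607 -0.1405  0.1435] [ 0.2 -0.1  0.4] 0.0598
rb [398.56037246 221.84447469]
rtip [398.79549302 243.50859134]
base [398.2488803  193.14344358]
```

View pics/d13.png

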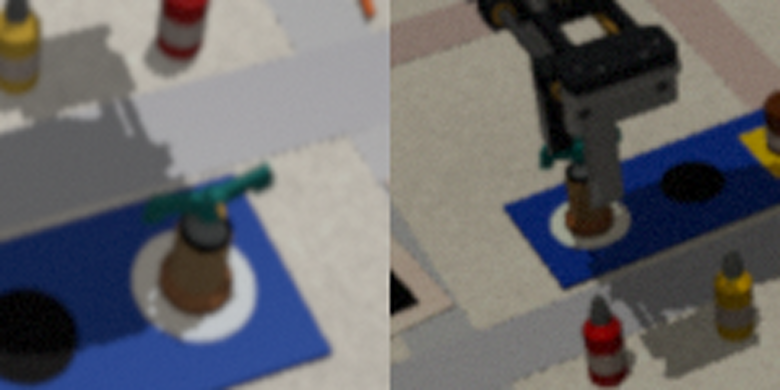

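View pics/w13z.png

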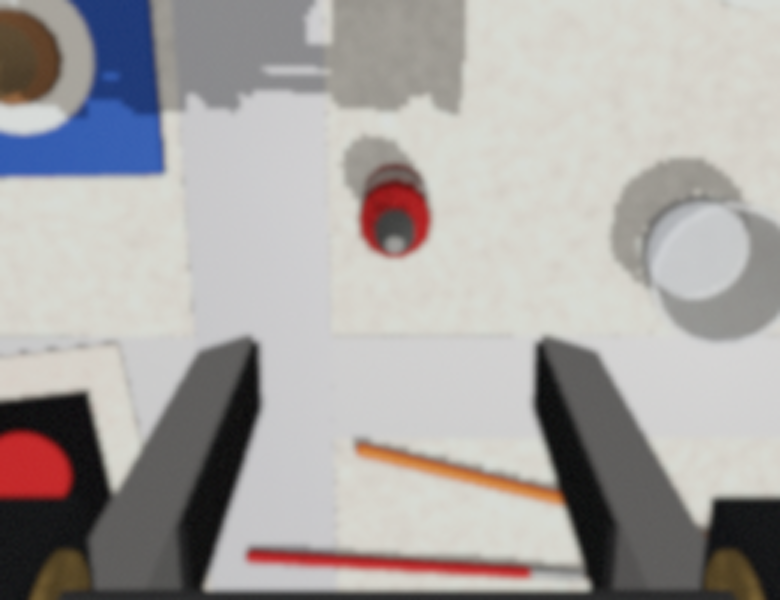

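>>> jog_arm --series '[[[0,-0.01,0.1,0,0,0,60],[0,0,0.2,0,0,0,60],[0,0,0.3,0,0,0,60],[0,0,0.3,0,0,0,60],[0,0,0.3,0,0,0,60],[0,0,0.2,0,0,0,60],[0,0,0.1,0,0,0,60],[0,0,0.06,0,0,0,60],[0,0,0,0,0,0,60],[0,0,0,0,0,0,50]]]'

```text
time_s: 27.68
position: [0.6607, -0.1393, -0.0121]
tool_rot: [0.001, 0.707, 0.707, 0.0]
contact_force: [0.2, -0.5, 0.0]
opening: 0.0562
```

>>> jog_arm --series '[[[0,0,0,0,0,0,40],[0,0,0,0,0,0,30],[0,0,0,0,0,0,15],[0,0,0,0,0,0,15],[0,0,0,0,0,0,15],[0,0,0,0,0,0,15],[0,0,0,0,0,0,15],[0,0,0,0,0,0,15],[0,0,0,0,0,0,15],[0,0,0,0,0,0,15]]]'

```text
time_s: 28.52
position: [0.6605, -0.1389, -0.0126]
tool_rot: [0.0, 0.707, 0.707, 0.0]
contact_force: [-0.7, -0.1, 6.0]
opening: 0.0268
```

```bash
python3 look.py d14 .661 -.139 .05 60
```

```text
[ 0.6605 -0.1389 -0.0126] [-0.7 -0.1  6. ] 0.0268
```

View pics/d14.png

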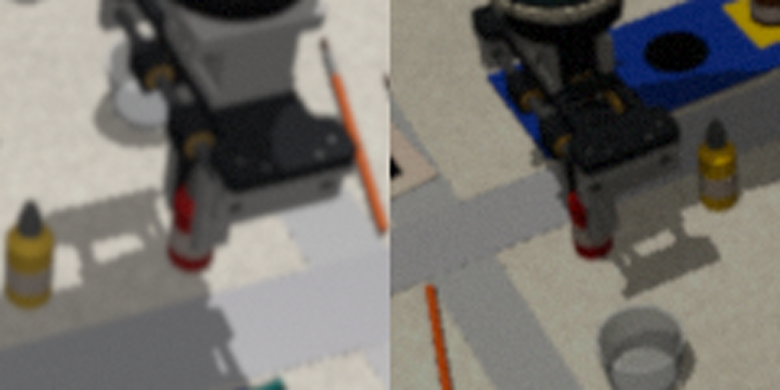

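>>> jog_arm --series '[[[0,0,-0.05,0,0,0,15],[0,0,-0.15,0,0,0,15],[0,0,-0.3,0,0,0,15],[0,0,-0.3,0,0,0,15],[0,0,-0.3,0,0,0,15],[0,0,-0.3,0,0,0,15],[0,0,-0.2,0,0,0,15],[0.2,-0.08,0,0,0,0,15],[0.34,-0.14,0,0,0,0,15],[0.34,-0.14,0,0,0,0,15]]]'

```text
time_s: 29.45
position: [0.6236, -0.051, 0.1483]
tool_rot: [0.001, 0.708, 0.706, 0.0]
contact_force: [1.6, 0.5, 0.1]
opening: 0.0272
```

>>> jog_arm --series '[[[0.34,-0.14,0,0,0,0,15],[0.34,-0.14,0,0,0,0,15],[0.34,-0.14,0,0,0,0,15],[0.34,-0.14,0,0,0,0,15],[0.34,-0.14,0,0,0,0,15],[0.34,-0.14,0,0,0,0,15],[0.34,-0.14,0,0,0,0,15],[0.34,-0.14,0,0,0,0,15],[0.34,-0.14,0,0,0,0,15],[0.34,-0.14,0,0,0,0,15]]]'

```text
time_s: 30.28
position: [0.4833, 0.2905, 0.1483]
tool_rot: [0.0, 0.707, 0.707, 0.0]
contact_force: [1.1, 0.5, 0.2]
opening: 0.0276
```

>>> jog_arm --series '[[[0.1,-0.06,0,0,0,0,15],[0,0,0,0,0,0,15],[0,0,0.1,0,0,0,15],[0,0,0.2,0,0,0,15],[0,0,0.3,0,0,0,15],[0,0,0.3,0,0,0,15],[0,0,0.2,0,0,0,15],[0,0,0.15,0,0,0,15],[0,0,0,0,0,0,15],[0,0,0,0,0,0,15]]]'

```text
time_s: 31.12
position: [0.4787, 0.2973, 0.0217]
tool_rot: [0.0, 0.708, 0.706, -0.001]
contact_force: [0.4, -0.9, -0.4]
opening: 0.0271
```

```bash
python3 look.py d15 .5 .3 .05 60
```

```text
[0.4787 0.2973 0.0217] [ 0.4 -0.9 -0.4] 0.0271
```

View pics/d15.png

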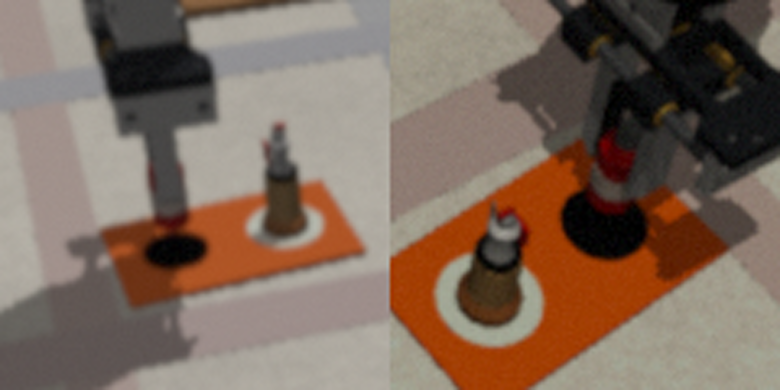

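>>> jog_arm --series '[[[0,0,0.1,0,0,0,15],[0,0,0.1,0,0,0,15],[0,0,0.04,0,0,0,15],[0,0,0.02,0,0,0,15],[0,0,0.015,0,0,0,15],[0,0,0.01,0,0,0,15],[0,0,0,0,0,0,15],[0,0,0,0,0,0,15],[0,0,0,0,0,0,15],[0,0,0,0,0,0,15]]]'

```text
time_s: 32.05
position: [0.4782, 0.2992, -0.0064]
tool_rot: [0.0, 0.707, 0.707, 0.0]
contact_force: [-0.1, 0.1, -0.6]
opening: 0.027
```

>>> jog_arm --series '[[[0,0,0.005,0,0,0,15],[0,0,0,0,0,0,32],[0,0,0,0,0,0,40],[0,0,0,0,0,0,50],[0,0,0,0,0,0,50],[0,0,-0.05,0,0,0,50],[0,0,-0.15,0,0,0,50],[0,0,-0.3,0,0,0,50],[0,0,-0.3,0,0,0,50],[0,0,-0.3,0,0,0,50]]]'

```text
time_s: 32.88
position: [0.478, 0.2988, 0.1045]
tool_rot: [0.0, 0.707, 0.707, -0.0]
contact_force: [0.0, 0.6, 0.2]
opening: 0.0498
```

>>> jog_arm --series '[[[0,0,-0.3,0,0,0,60],[0,0,-0.1,0,0,0,60],[-0.3,-0.04,0,0,0,0,60],[-0.38,-0.05,0,0,0,0,60],[-0.38,-0.05,0,0,0,0,60],[-0.38,-0.05,0,0,0,0,60],[-0.38,-0.05,0,0,0,0,60],[-0.38,-0.05,0,0,0,0,60],[-0.38,-0.05,0,0,0,0,60],[-0.3,0,0,0,0,0,60]]]'

```text
time_s: 33.72
position: [0.443, 0.0086, 0.1432]
tool_rot: [-0.0, 0.708, 0.707, 0.0]
contact_force: [0.8, 0.1, -0.1]
opening: 0.0599
```

>>> jog_arm --series '[[[-0.055,0,0,0,0,0,60],[0,0,0.1,0,0,0,60],[0,0,0.1,0,0,0,60],[0,0,0,0,0,0,60],[0,0,0,0,0,0,60],[0,0,0,0,0,0,60],[0,0,0,0,0,0,60],[0,0,0,0,0,0,60],[0,0,0,0,0,0,60],[0,0,0,0,0,0,60]]]'

```text
time_s: 34.55
position: [0.4443, 0.0058, 0.1231]
tool_rot: [0.0, 0.707, 0.707, 0.0]
contact_force: [-0.1, 0.3, -0.1]
opening: 0.06
```

```bash
python3 look.py d16 .5 .3 .05 60; python3 - <<'E'
from h import *
w=read_camera('wrist')[:,:,::-1]
cv2.imwrite('pics/w16.png',w)
c=get_calibration('wrist')
for k,P in dict(rb=(.444,.0055,.048),rtip=(.444,.0055,.077),base=(.444,.0055,0)).items(): print(k,(proj('wrist',P,c)-[150,130])*3)
a=cv2.resize(w[130:330,150:410],None,fx=3,fy=3,interpolation=cv2.INTER_CUBIC);cv2.imwrite('pics/w16z.png',a)
E
```

```text
[0.4443 0.0058 0.1231] [-0.1  0.3 -0.1] 0.06
rb [394.10211344 235.29218939]
rtip [393.95076175 259.83953998]
base [394.29984339 203.22286597]
```

View pics/d16.png

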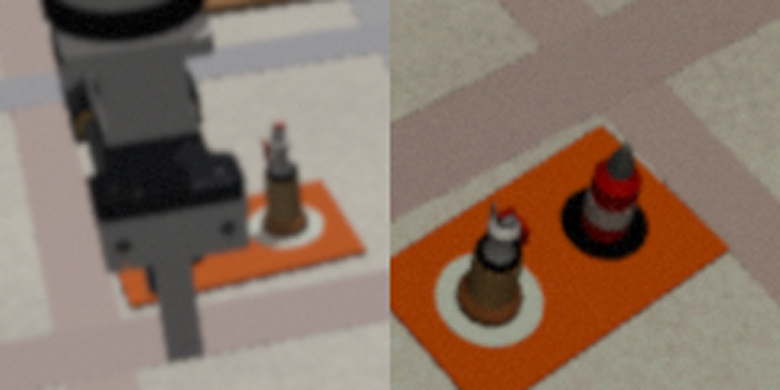

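View pics/w16z.png

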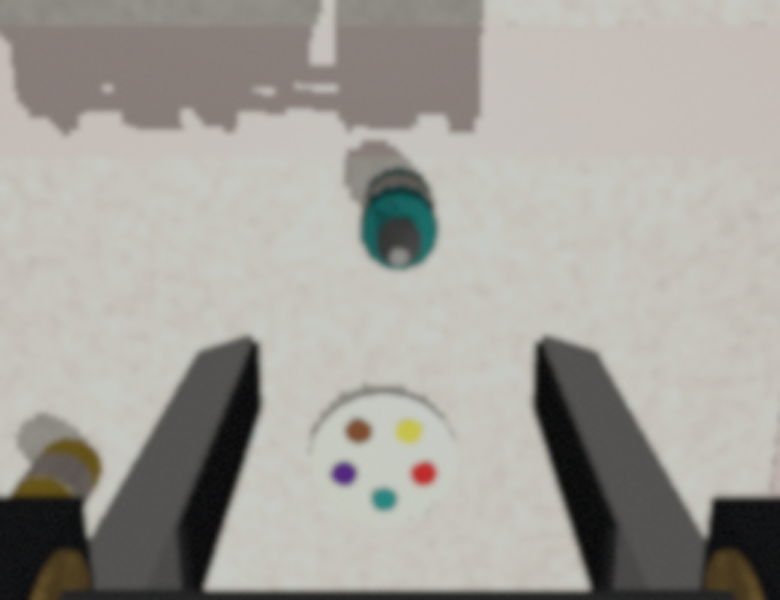

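>>> jog_arm --series '[[[0.01,-0.01,0.1,0,0,0,60],[0,0,0.2,0,0,0,60],[0,0,0.3,0,0,0,60],[0,0,0.3,0,0,0,60],[0,0,0.3,0,0,0,60],[0,0,0.1,0,0,0,60],[0,0,0.06,0,0,0,60],[0,0,0,0,0,0,60],[0,0,0,0,0,0,50],[0,0,0,0,0,0,40]]]'

```text
time_s: 35.53
position: [0.4441, 0.0068, -0.0118]
tool_rot: [0.001, 0.707, 0.707, 0.001]
contact_force: [0.1, -0.0, 0.4]
opening: 0.0501
```

>>> jog_arm --series '[[[0,0,0,0,0,0,30],[0,0,0,0,0,0,20],[0,0,0,0,0,0,15],[0,0,0,0,0,0,15],[0,0,0,0,0,0,15],[0,0,0,0,0,0,15],[0,0,0,0,0,0,15],[0,0,0,0,0,0,15],[0,0,0,0,0,0,15],[0,0,0,0,0,0,15]]]'

```text
time_s: 36.37
position: [0.4436, 0.0067, -0.0127]
tool_rot: [0.0, 0.707, 0.707, 0.0]
contact_force: [-0.6, 0.2, 8.0]
opening: 0.027
```

>>> jog_arm --series '[[[0,0,-0.05,0,0,0,15],[0,0,-0.15,0,0,0,15],[0,0,-0.3,0,0,0,15],[0,0,-0.3,0,0,0,15],[0,0,-0.3,0,0,0,15],[0,0,-0.3,0,0,0,15],[0,0,-0.2,0,0,0,15],[-0.2,0.06,0,0,0,0,15],[-0.34,0.08,0,0,0,0,15],[-0.34,0.08,0,0,0,0,15]]]'

```text
time_s: 37.2
position: [0.4654, -0.0818, 0.1478]
tool_rot: [0.0, 0.706, 0.708, 0.001]
contact_force: [0.3, 0.3, 0.4]
opening: 0.0269
```

>>> jog_arm --series '[[[-0.34,0.08,0,0,0,0,15],[-0.34,0.08,0,0,0,0,15],[-0.34,0.08,0,0,0,0,15],[-0.34,0.08,0,0,0,0,15],[-0.34,0.08,0,0,0,0,15],[-0.3,0.07,0,0,0,0,15],[-0.12,0,0,0,0,0,15],[0,0,0,0,0,0,15],[0,0,0.1,0,0,0,15],[0,0,0.2,0,0,0,15]]]'

```text
time_s: 38.03
position: [0.5132, -0.2926, 0.1179]
tool_rot: [0.001, 0.707, 0.707, 0.001]
contact_force: [0.0, 0.5, 0.0]
opening: 0.027
```

>>> jog_arm --series '[[[0,0,0.3,0,0,0,15],[0,0,0.3,0,0,0,15],[0,0,0.2,0,0,0,15],[0,0,0.1,0,0,0,15],[0,0,0,0,0,0,15],[0,0,0,0,0,0,15],[0,0,0,0,0,0,15],[0,0,0,0,0,0,15],[0,0,0,0,0,0,15],[0,0,0,0,0,0,15]]]'

```text
time_s: 38.87
position: [0.5126, -0.2935, 0.0277]
tool_rot: [0.001, 0.707, 0.707, 0.0]
contact_force: [0.4, -0.7, -0.6]
opening: 0.0271
```

```bash
python3 look.py d17 .5125 -.2935 .05 60
```

```text
[ 0.5126 -0.2935  0.0277] [ 0.4 -0.7 -0.6] 0.0271
```

View pics/d17.png

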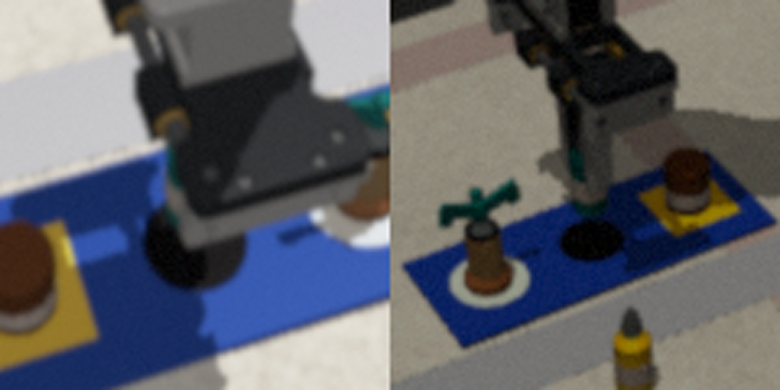

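>>> jog_arm --series '[[[0,0,0.1,0,0,0,15],[0,0,0.1,0,0,0,15],[0,0,0.08,0,0,0,15],[0,0,0.03,0,0,0,15],[0,0,0.02,0,0,0,15],[0,0,0.015,0,0,0,15],[0,0,0,0,0,0,15],[0,0,0,0,0,0,15],[0,0,0,0,0,0,15],[0,0,0,0,0,0,15]]]'

```text
time_s: 39.8
position: [0.512, -0.2935, -0.0069]
tool_rot: [-0.0, 0.707, 0.707, 0.0]
contact_force: [-6.6, 2.9, 17.0]
opening: 0.0274
```

>>> jog_arm --series '[[[0,0,0,0,0,0,15],[0,0,0,0,0,0,32],[0,0,0,0,0,0,40],[0,0,0,0,0,0,50],[0,0,0,0,0,0,50],[0,0,-0.05,0,0,0,50],[0,0,-0.15,0,0,0,50],[0,0,-0.3,0,0,0,50],[0,0,-0.3,0,0,0,50],[0,0,-0.3,0,0,0,50]]]'

```text
time_s: 40.63
position: [0.5117, -0.2935, 0.104]
tool_rot: [-0.0, 0.707, 0.707, -0.0]
contact_force: [-0.1, -0.2, 0.3]
opening: 0.0498
```

>>> jog_arm --series '[[[0,0,-0.3,0,0,0,50],[0,0,-0.3,0,0,0,50],[0,0,-0.1,0,0,0,50],[0.3,-0.08,0,0,0,0,50],[0.38,-0.08,0,0,0,0,50],[0.38,-0.08,0,0,0,0,50],[0.38,-0.08,0,0,0,0,50],[0.38,-0.08,0,0,0,0,50],[0.38,-0.08,0,0,0,0,50],[0.38,-0.08,0,0,0,0,50]]]'

```text
time_s: 41.47
position: [0.4553, -0.0338, 0.1726]
tool_rot: [0.0, 0.707, 0.707, 0.0]
contact_force: [1.6, -0.3, 0.3]
opening: 0.0501
```

```bash
python3 look.py e1 .5125 -.2935 .03 75; cp pics/e1.png pics/e1b.png; python3 look.py e2 .52 .3 .03 60; python3 - <<'E'
import cv2
a=cv2.imread('pics/e2_scene.png')[90:370,180:480];cv2.imwrite('pics/e2s.png',cv2.resize(a,None,fx=2.1,fy=2.1,interpolation=cv2.INTER_CUBIC))
E
```

```text
[ 0.4553 -0.0338  0.1726] [ 1.6 -0.3  0.3] 0.0501
[ 0.4552 -0.03    0.1725] [-0.1 -1.7  0.7] 0.0501
```

View pics/e1b.png

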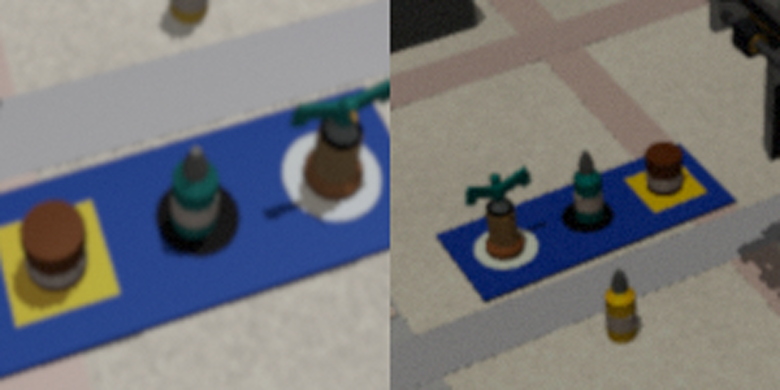

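View pics/e2.png

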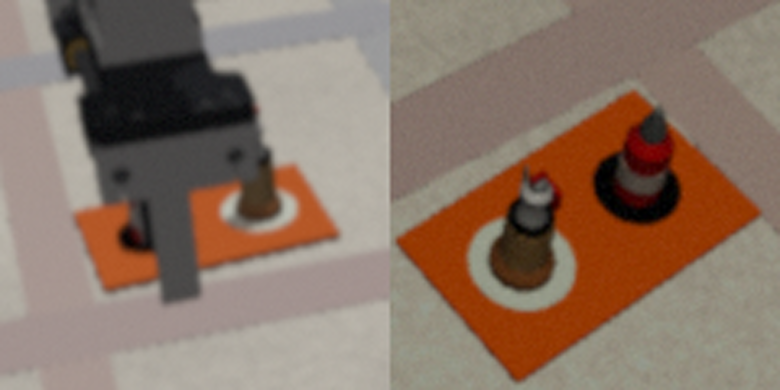

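View pics/e2s.png

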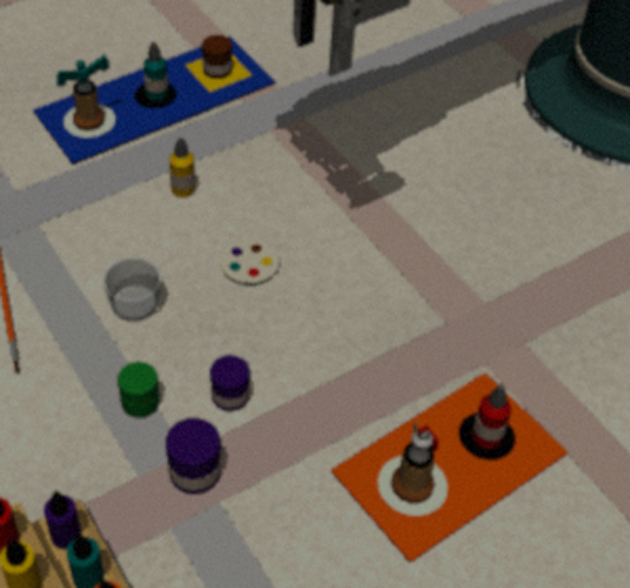

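```bash
python3 - <<'E'
from h import *
obj=[((.4225,-.295),.019,.041,'pot'),((.5125,-.2935),.014,.048,'teal'),((.6025,-.292),.019,.007,'bird'),((.5685,.3052),.019,.007,'kn'),((.4785,.299),.014,.048,'red')]
ims={}
for cam,f in (('side','e1_side'),('scene','e2_scene')):
    im=cv2.resize(cv2.imread(f'pics/{f}.png'),None,fx=4,fy=4,interpolation=cv2.INTER_CUBIC)
    for (x,y),r,h,n in obj:
        for z in (.006,.006+h):
            pts=[4*proj(cam,(x+r*np.cos(t),y+r*np.sin(t),z))+1.5 for t in np.linspace(0,6.28,60)]
            cv2.polylines(im,[np.int32(pts)],True,(0,255,0) if z<.007 else (255,0,255),1)
    ims[cam]=im
a=ims['side'][1120:1660,780:1580];cv2.imwrite('pics/o1.png',a)
b=ims['scene'];cv2.imwrite('pics/o2.png',np.hstack([cv2.resize(b[360:760,760:1260],(400,320)),b[1060:1380,1380:1780]]))
E
```

```text
(no output)
```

View pics/o1.png

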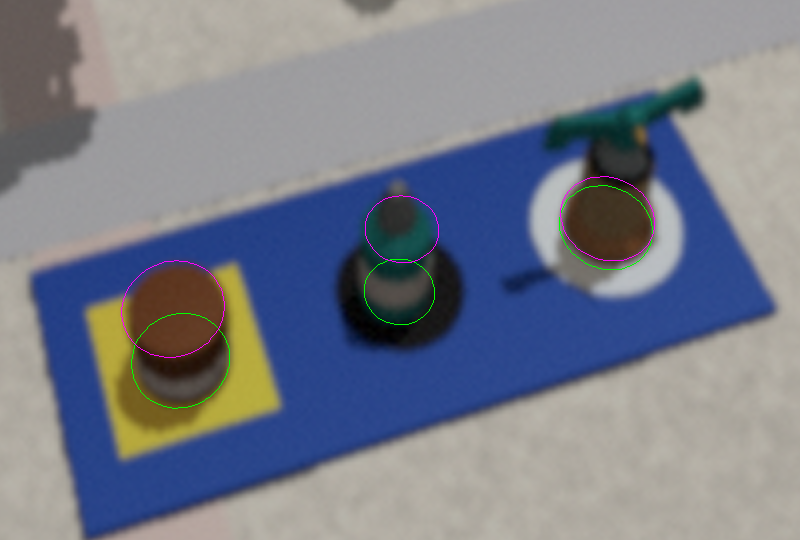

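View pics/o2.png

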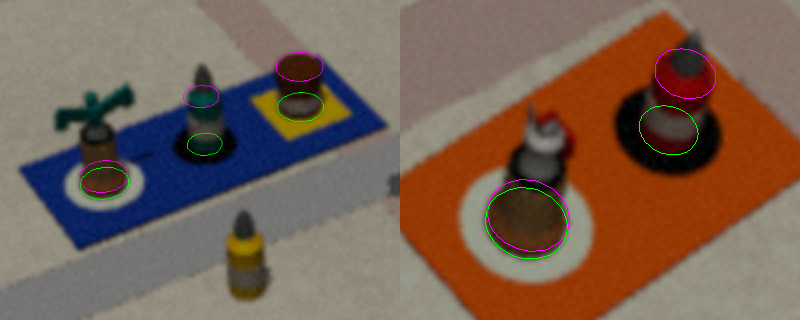

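```bash
python3 -c "
from station import *
print(get_obs()['time_s'],abs(get_obs()['qd']).max());print(job_done())"
```

```text
41.6667 0.03687065281194978
the job is handed in; nothing more can be done
None
```

I made up both kits and handed the job in at 41.7 s of the 133 s allowed; no verdict was reported.

**Placing:** On the blue board, the brown pot is on yellow, the teal bottle on black and the bird on white. On the orange board, the red bottle is on black and the knight on white. In the final pictures all five stand upright. They lie within about 3 mm of their spot centres by overlay: both cameras for the blue board, the scene camera only for the orange board, because the arm blocked the side view of it.

**Left alone:** The yellow bottle, purple pot and rinse tub were never touched, and in the last scene picture they stand as before. I judged this by eye and did not measure it.

**What went wrong or disagreed:**
- **Missed grasp:** the first try at the brown pot closed just above its lid, without harm. The fingertips sit about 25–35 mm higher than the reported tool position, so I gripped deeper from then on and set release heights from each grasp height.
- **Contact forces:** setting down pressed on the board with up to 17 N (the teal bottle), within the limits.
- **Camera offset:** the wrist camera gave positions up to about 4 mm off from the two fixed cameras, so I relied on the fixed ones.

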